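Bolt down the sprung lid of the blade chest

TASK

The food processor's blades are packed away in the birch chest, but the lid is riding up on its thick sponge seal and is not bolted. Lift the barrel bolt's handle up out of its notch, bear down on it bit by bit until you feel the bolt find the mouth of the keeper on the fixed deck beside the lid, slide it right through, and bring the handle down into the other notch, so that the lid is left bolted. Feel your way: the keeper's plate was set by eye, so do not ram the bolt into it or drag it hard against it, do not force the handle in the barrel or lean hard on the lid, and leave the pusher, spice jar, mug and funnel as they stand.

Things in the scene. Friction and masses are not known exactly. Their poses are not given: they have to be found in the camera images.
- knob (a point): centre of the bolt handle's black ball knob, 18 mm across, on an 8 mm steel stem square to the bolt's axis, 40 mm from it. Seated, the handle points to the chest's front and 20 degrees above level, the knob 28 mm above the lid's top, free all round. Pinched from above, jaws closing along the bolt's axis, the ball turns (and creeps a few mm) between the pads as the handle swings
- nose (a point): centre of the flat, square-cut front end of the bolt's rod: a 12 mm round steel bar, 144 mm long; the handle's stem stands 84 mm behind this end. It moves with the bolt and reaches the keeper's near face after 18 mm of travel. With the lid 3.75 mm above the rim (at the bolt) the rod is level with the keeper's origin
- barrel: bolt's steel barrel on the lid: 118 mm tube, 22 mm across. Origin: on the bolt's axis, 14 mm above the lid's top, midway between the notches; y along the bolt to the keeper, -x to the chest's front. A slot along its top joins two 12 mm wide notches in its front side at y = -20 mm (drawn back, the start) and +20 mm (shot). Between them the handle can slide only within 9 degrees of upright or beyond
- keeper: steel keeper on the fixed deck: a foot with two cheeks 31 mm high and between them an upright plate, 12 mm long along the bolt, with the mouth for the rod. Origin: usual centre of the mouth; y along the bolt, away from the barrel. The plate is set by hand in slots: the real centre is up to 2.75 mm above or below the origin. The mouth is 14.5 mm high, edges square. Over 30 N on it is too much
- lid: birch-ply lid, 278 x 307 x 12 mm, about 1 kg, hinged at the chest's back (origin: on the hinge, level with its underside), 225 mm behind the bolt. At first it rides 8 to 11 mm high at the bolt on a thick sponge seal. Borne down at the bolt the seal gives 1.3 N per mm; after 10 to 14 N the lid lands hard on the rim. Bolted and let go, it rises until the rod bears on the top of the keeper's mouth
- rim: plywood strip along the chest's front, under the lid's front edge, on which the lid would land if borne right down, lower than the bolt needs; origin as the chest's. Over 20 N on it is too much
- chest: birch-ply chest for processor blades, 280 mm deep (its x), 400 mm wide (its y), 112 mm high, fixed to the counter. Origin: centre of its underside; front is -x, towards the robot. The lid covers the -y part of its top; a fixed deck 90 mm wide, level with the closed lid, covers the +y end and carries the keeper
- bolt (a joint): travel of the bolt along its axis in m, growing towards the keeper: 0 in the middle of the first notch (drawn back), 0.040 in the middle of the second (shot), with 2 mm of play either way in a notch; dry friction about 1.5 N. Over 40 N of the stem on the barrel's walls is too much
- bolt_turn (a joint): angle of the handle about the bolt's axis in rad: 0 seated in a notch (20 degrees above level), 1.22 straight up, 1.48 at the far stop; clear of the notch above about 1.07. The handle is light; once the rod bears on the keeper its rubbing can hold the handle where it is left, so bring it right down
- pusher: empty grey plastic feed-tube pusher, open cup 110 mm high, 62 mm across its rim, standing upright on the counter to the robot's right, before the chest's corner; origin under its centre. Leave it standing
- mug: white ceramic mug, 84 mm across, 95 mm high, upright on the counter to the robot's right, beside the chest's front corner; origin under its centre. Leave it standing
- funnel: aluminium funnel, 120 mm across, 115 mm high, standing mouth down on the counter to the robot's left, beside the chest's front corner; origin under its centre. Leave it
- spice_jar: small spice jar, 44 mm across, 78 mm high, brown with a steel cap, standing on the back of the chest's fixed deck; origin under its centre. Leave it standing

How it is judged:
By the outcome, as a careful person would: the job done as asked, in the order asked, and still so for the second after the job is handed in, with the robot touching nothing.
It also fails if it takes over 67 s, if anything falls off the work surface, if the arm or the gripper's body presses on something with over 40 N, if the wrist force passes 120 N, or if a joint passes its speed limit or range.

ROBOT

A 6-joint arm with a two-finger parallel gripper is mounted at the origin on the work surface. World frame = base frame: x ahead of the robot, y to its left, z up, the work surface at z = 0. Lengths are in mm, angles in rad, forces in N, time in s.
With the tool pointing down it reaches from about 275 to 1000 mm from the base axis. Payload 8.4 kg.
Tool frame: the origin (TCP) lies between the finger pads; the fingertips stand r.nose_length ahead of it and the grasp point (between the pads) lies 8 mm behind it (r.nose_length is the distance from the TCP to the fingertips, in mm); y points along the fingers, x is the direction in which the jaws open and shut, and the axes are right-handed (so a half turn about y gives the same grasp; the last joint's range is limited). The gripper opens to 85 mm and grips with 20 to 120 N. Pads are 22 mm wide; open, the fingers measure 114 mm over their backs; the gripper's body (76 mm by 85 mm) begins 54 mm behind the grasp point. The pads swing forward as they close: fully open they stand 13 mm farther back than shut.
Start: joints at [1.177, 0.353, 1.633, -0, 1.155, -0.002], TCP at [238.657, 577.642, 207.181] pointing down, gripper open.
Joint ranges: [-2.63, 2.63], [-0.92, 2.1], [0.06, 2.66], [-1.3, 4.44], [0, 2.69], [-3.02, 3.02]. Speed limits (rad/s): [2.22, 2.22, 2.79, 3.14, 3.14, 3.14].

INTERFACE

Orientations are given as [roll, pitch, yaw] about the fixed x, y, z axes, in that order (R = Rz(yaw) Ry(pitch) Rx(roll)).
In Python, from rig import r, cams, order gives the robot as it stands. The module is installed in compiled form; this text tells all that it offers.
- The arm moves only by the shell command python3 -m crank 'ROWS' [FORCE]. ROWS is JSON, a list of rows, each a list of 7 numbers: the turn, a rotation vector about the tool's x, y, z in degrees, then the shift along the tool's x, y, z in cm, then the opening, from -1 (shut) to 1 (fully open). A call has exactly 10 rows; each row shifts and turns the pose as measured when the row begins, along the tool's axes as they then stand; what a row does not reach is not made up. A row lasts 1/12 s, in which the tool goes at most 41.7 mm and 7.16 degrees, less where a joint would pass 70% of its speed; a pose out of reach is approached as far as the arm can. A call with a gripper value outside its range is refused whole. The fingers move at their own pace and stop on an object; FORCE is the grip in N (left out, the last holds). Time passes only in rows, so rows that do not move let the fingers close, or fill a call up. It gives the time, the measured TCP pose, the force and the opening at its end, in the units of the state.
- r.sense(): the state, without advancing time (a new reading comes with each control period).
- cams.grab_frame(name): name is "scene" or "side" or "wrist"; returns the picture (420x560x3 uint8, blue, green, red); there is no depth.
- cams.camera_info(name): a dict with "intrinsics" (3x3 intrinsics, pixels), "view" (4x4, takes a point from world to camera coordinates); the wrist camera has in their place "hand_eye" (4x4, takes a point from camera to tool coordinates, whose origin is the TCP and whose axes are the tool frame's). Camera axes: x right, y up, looking along -z (the intrinsics and any distortion apply to the point x, -y, -z); pixel columns grow to the right and rows downward; lengths in mm; the calibration is good to about 2 mm. The wrist camera is an equidistant fisheye: a pixel r from the principal point sees the ray r / f radians off the axis. A picture is of the moment at which its call begins: read the wrist's pose just before it. camera_info takes no time and is no camera call.
- order.sign_off(): hands the job in, once; it reports no verdict.
The state is a dict: "clock": time; "qpos": joint angles; "qvel": joint speeds; "joint_efforts": joint torques, N m; "eef_pos": TCP position; "tcp_rot": TCP orientation; "contact_force": force on the tool from outside, world axes, zero at the start; "wrist_torque": the same for the moment, N m; "opening": opening from 0.0 (shut) to 1.0 (fully open).
Only numpy, scipy, OpenCV 4.12 (cv2) and the standard library are available. Lean on these libraries where they do the work, as an engineer would, in place of code of your own. Each camera call takes 0.05 s, during which the arm holds its last target.

## Working session

There is one attempt and no reset: what is moved stays moved. The work goes in short steps, Python scripts to look and compute and a shell command to move; the robot and the scene stay as the last step left them, time stands still between calls to the robot, and variables do not carry over. Pictures are saved under pics/ and viewed, and the job is handed in when it is done.

```bash
mkdir -p pics; ls
python3 - <<'E'
from rig import r,cams,order
import cv2
s=r.sense(); print(s); print(r.nose_length)
for n in ["scene","side","wrist"]:
    cv2.imwrite(f"pics/{n}0.png",cams.grab_frame(n)); print(n,cams.camera_info(n))
E
```

```text
pics
{'clock': 0.0, 'qpos': array([ 1.17653329e+00,  3.53647486e-01,  1.63410115e+00, -2.44083475e-05,
        1.15521079e+00, -2.39887675e-03]), 'qvel': array([-0.00189176, -0.00012715,  0.00051848, -0.00048133, -0.00059154,
       -0.00025899]), 'joint_efforts': array([-3.91617621e-03, -6.05250835e+01, -3.42054391e+01, -2.89136506e-04,
        9.45301610e-03, -1.95137687e-06]), 'eef_pos': array([238.51245068, 577.1660413 , 206.47623286]), 'tcp_rot': array([-1.57081537e+00,  1.36682177e-03,  1.17894202e+00]), 'contact_force': array([ 0.88505662, -0.78496169, -1.20157377]), 'wrist_torque': array([-0.04154467, -0.0046445 ,  0.04140394]), 'opening': 0.9984152627562514}
11.0
scene {'intrinsics': array([[414.80103292,   0.        , 278.72141326],
       [  0.        , 414.80103292, 205.68206948],
       [  0.        ,   0.        ,   1.        ]]), 'view': array([[-3.56492132e-01,  9.34121924e-01, -1.81546551e-02,
         1.91634990e+02],
       [-6.35014682e-01, -2.27998088e-01,  7.38087546e-01,
         2.61094227e+02],
       [ 6.85324532e-01,  2.74650876e-01,  6.74460661e-01,
      
[... 461 characters left out ...]
      [-4.20298405e-01, -4.86507125e-01,  7.65937379e-01,
        -1.00266748e+03],
       [ 0.00000000e+00,  0.00000000e+00,  0.00000000e+00,
         1.00000000e+00]])}
wrist {'intrinsics': array([[325.1922621 ,   0.        , 280.29772706],
       [  0.        , 325.1922621 , 211.07638949],
       [  0.        ,   0.        ,   1.        ]]), 'hand_eye': array([[ 9.99999926e-01, -1.00931206e-04,  3.70366711e-04,
        -1.93199655e-01],
       [ 3.83873108e-04,  2.63468967e-01, -9.64667796e-01,
        -1.68191979e+02],
       [-2.15050559e-07,  9.64667867e-01,  2.63468987e-01,
         6.71811982e+01],
       [ 0.00000000e+00,  0.00000000e+00,  0.00000000e+00,
         1.00000000e+00]])}
```

View pics/scene0.png

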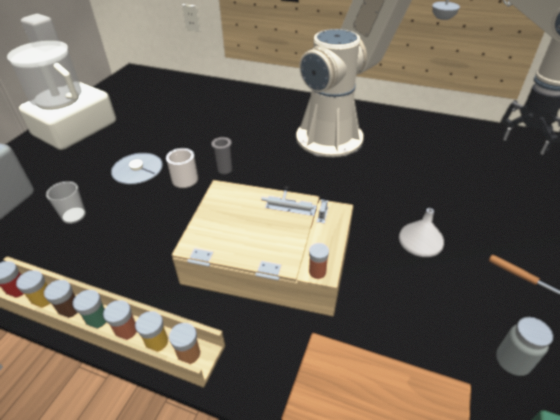

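View pics/side0.png

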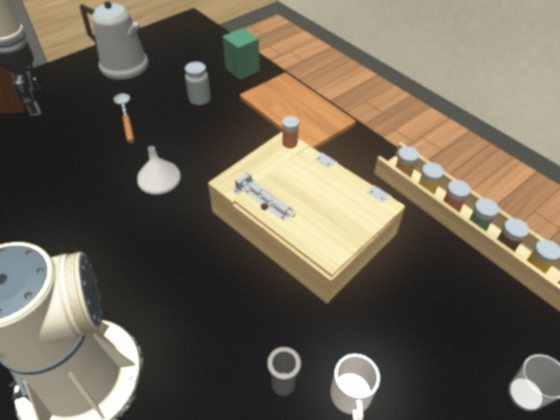

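View pics/wrist0.png

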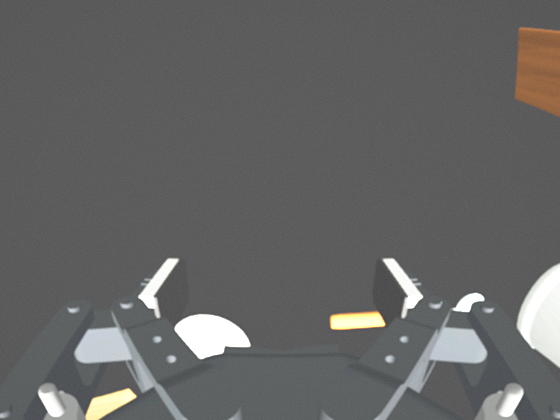

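The scene view shows the chest with the bolt around (290,205) and the keeper near (322,211). In the side view the bolt runs from (240,185) to (290,215), with the black knob near (264,206). I'll zoom in.

Run:
```python
import cv2
a=cv2.imread("pics/scene0.png")[170:310,165:365]; cv2.imwrite("pics/scz.png",cv2.resize(a,None,fx=4,fy=4,interpolation=cv2.INTER_CUBIC))
a=cv2.imread("pics/side0.png")[165:240,215:315]; cv2.imwrite("pics/siz.png",cv2.resize(a,None,fx=8,fy=8,interpolation=cv2.INTER_CUBIC))
```

```text
(no output)
```

View pics/scz.png

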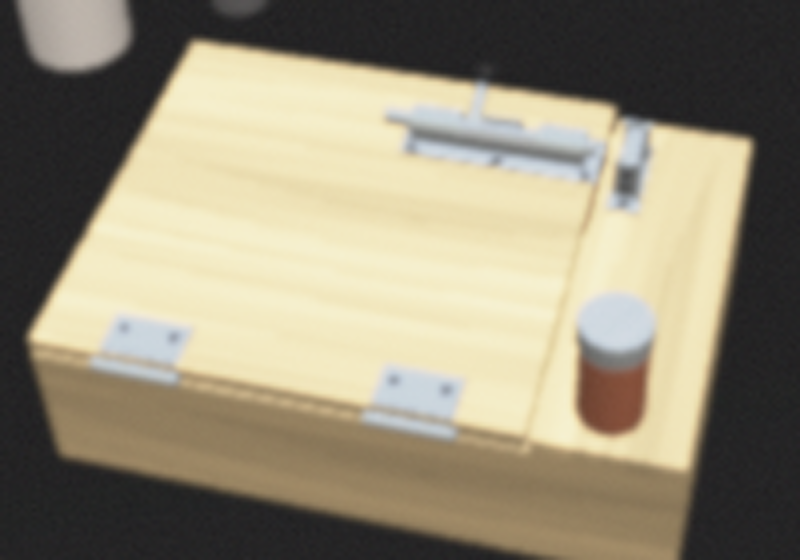

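View pics/siz.png

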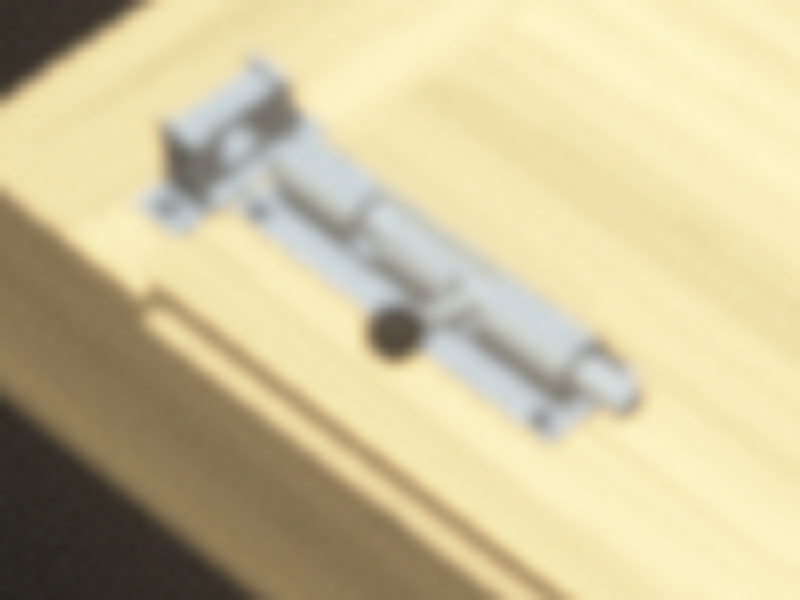

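```bash
cat > h.py <<'E'
import numpy as np
from rig import r,cams,order
from scipy.spatial.transform import Rotation as R
def ray(name,u,v,pose=None):
    c=cams.camera_info(name);K=c["intrinsics"]
    a=(u-K[0,2])/K[0,0];b=(v-K[1,2])/K[1,1]
    if name=="wrist":
        th=np.hypot(a,b); k=np.sin(th)/th if th>1e-9 else 1
        d=np.array([a*k,-b*k,-np.cos(th)])
        T=c["hand_eye"]; p,rpy=pose; M=R.from_euler('xyz',rpy).as_matrix()
        return p+M@T[:3,3], M@(T[:3,:3]@d)
    d=np.array([a,-b,-1.]); V=c["view"]; M=V[:3,:3]
    return -M.T@V[:3,3], M.T@d/np.linalg.norm(d)
def tri(*rays):
    A=np.zeros((3,3));B=np.zeros(3)
    for o,d in rays:
        P=np.eye(3)-np.outer(d,d);A+=P;B+=P@o
    x=np.linalg.solve(A,B); return x,[np.linalg.norm((np.eye(3)-np.outer(d,d))@(x-o)) for o,d in rays]
def plane(ra,z):
    o,d=ra; return o+d*(z-o[2])/d[2]
def proj(name,p):
    c=cams.camera_info(name);K=c["intrinsics"];V=c["view"]
    q=V[:3,:3]@p+V[:3,3]; return K[0,0]*q[0]/-q[2]+K[0,2], K[1,1]*-q[1]/-q[2]+K[1,2]
def up(x,y,f,x0,y0): return (x+.5)/f-.5+x0,(y+.5)/f-.5+y0
E
python3 - <<'E'
from h import *
np.set_printoptions(precision=1,suppress=True)
S=lambda x,y: ray("scene",*up(x,y,4,165,170))
D=lambda x,y: ray("side",*up(x,y,8,215,165))
print("knob",tri(S(487,72),D(395,332)))
fr=plane(S(752,140),112);bk=plane(S(688,468),112);print("deck corners",fr,bk,np.linalg.norm(fr-bk), np.degrees(np.arctan2(*(bk-fr)[[1,0]])))
print("lid back left",plane(S(32,338),118), plane(S(192,40),122), plane(S(616,105),122))
print("lid seam back",plane(S(527,447),112))
print("keeper scene top", plane(S(632,125),143), "side top", plane(D(262,65),143),plane(D(170,130),143))
print("rod tail", tri(S(390,115),D(628,392)))
print("jar",plane(S(610,415),112))
E
```

```text
knob (array([507.3,  12.8, 152.4]), [np.float64(0.6923546317153918), np.float64(0.692354631715321)])
deck corners [468.5 190.2 112. ] [746.6 220.2 112. ] 279.67855233025955 6.156662730373834
lid back left [ 793.7 -172.9  118. ] [ 510.6 -212.4  122. ] [476.1  96.1 122. ]
lid seam back [763.8 131.2 112. ]
keeper scene top [515.1 117.9 143. ] side top [549.1 128.6 143. ] [510.8 124.7 143. ]
rod tail (array([553.2, -38.6, 137. ]), [np.float64(0.40719243541285177), np.float64(0.4071924354128114)])
jar [725.9 168.6 112. ]
```

Triangulated knob is about (507,13,152), 2 mm above the expected 147–151 but within calibration. The chest yaw is about 6.2°. I'll move over the knob.

```bash
python3 -m crank '[[0,0,0,-2.62,-0.3,-2.89,1],[0,0,0,-2.62,-0.3,-2.89,1],[0,0,0,-2.62,-0.3,-2.89,1],[0,0,0,-2.62,-0.3,-2.89,1],[0,0,0,-2.62,-0.3,-2.89,1],[0,0,0,-2.62,-0.3,-2.89,1],[0,0,0,-2.62,-0.3,-2.89,1],[0,0,0,-2.62,-0.3,-2.89,1],[0,0,0,-2.62,-0.3,-2.89,1],[0,0,0,-2.62,-0.3,-2.89,1]]'
```

```text
clock: 0.98
eef_pos: [407.3, 215.9, 234.3]
tcp_rot: [-1.569, 0.002, 1.19]
contact_force: [1.4, 0.4, 0.5]
opening: 0.996
```

```bash
python3 -m crank '[[0,-7,0,0,0,0,1],[0,-7,0,0,0,0,1],[0,-7,0,0,0,0,1],[0,-7,0,0,0,0,1],[0,0,0,-3.5,-0.1,-1.29,1],[0,0,0,-3.5,-0.1,-1.29,1],[0,0,0,-3.5,-0.1,-1.29,1],[0,0,0,-3.5,-0.1,-1.29,1],[0,0,0,-3.5,-0.1,-1.29,1],[0,0,0,-3.5,-0.1,-1.29,1]]'
python3 - <<'E'
from h import *
import cv2
s=r.sense(); print(s["eef_pos"],s["tcp_rot"],s["contact_force"],s["qpos"])
cv2.imwrite("pics/w1.png",cams.grab_frame("wrist"))
E
```

```text
clock: 1.82
eef_pos: [513.3, 5.1, 241.0]
tcp_rot: [-1.569, 0.001, 1.702]
contact_force: [0.7, -0.1, 0.5]
opening: 1.001
[513.27983513   5.12336382 241.01699419] [-1.56873243e+00  6.19626702e-04  1.70205546e+00] [ 0.65434288 -0.11775294  0.54763788] [ 7.68024048e-03  1.45916607e-01  1.82922067e+00 -9.44757394e-04
  1.16842732e+00 -1.69400376e+00]
```

View pics/w1.png

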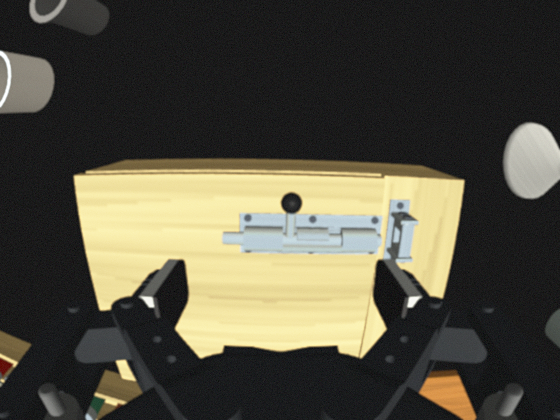

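The wrist view shows the knob at (291,203), the bolt along row ~240, and the keeper at (402,235).

Run:
```python
from h import *
import cv2
np.set_printoptions(precision=1,suppress=True)
im=cv2.imread("pics/w1.png"); 
m=(im.max(2)<70).astype(np.uint8); m[:185]=0;m[222:]=0;m[:,:270]=0;m[:,315:]=0
k=cv2.moments(m,True); u,v=k['m10']/k['m00'],k['m01']/k['m00'];print(u,v,k['m00'])
pose=(np.array([513.28,5.12,241.02]),np.array([-1.56873,.00062,1.70206]))
S=lambda x,y: ray("scene",*up(x,y,4,165,170))
D=lambda x,y: ray("side",*up(x,y,8,215,165))
W=lambda x,y: ray("wrist",x,y,pose)
print(tri(S(487,72),D(395,332),W(u,v)));print(tri(D(395,332),W(u,v)));
for z in (148,150,152): print(plane(W(u,v),z))
a,b=plane(W(225,238),137),plane(W(381,243),137); print(a,b,np.linalg.norm(a-b),np.degrees(np.arctan2(*(b-a)[[1,0]])))
print("deck corner",plane(W(463,180),112),"lid front seam",plane(W(384,177),121))
cv2.imwrite("pics/w1z.png",cv2.resize(im[150:290,210:450],None,fx=3.3,fy=3.3,interpolation=cv2.INTER_CUBIC))
```

```text
291.0285714285714 202.73928571428573 280.0
(array([507.6,  13. , 152.4]), [np.float64(0.6915726655101939), np.float64(0.7581844912794391), np.float64(0.3159034703838636)])
(array([508.3,  13.2, 150.8]), [np.float64(0.10102002915504397), np.float64(0.10102002915510434)])
[508.9  13.5 148. ]
[508.4  13.3 150. ]
[507.9  13.2 152. ]
[551.5 -40.  137. ] [538.2 102.3 137. ] 142.93389755521997 95.31618063686095
deck corner [469.  189.9 112. ] lid front seam [479.3  97.6 121. ]
```

View pics/w1z.png

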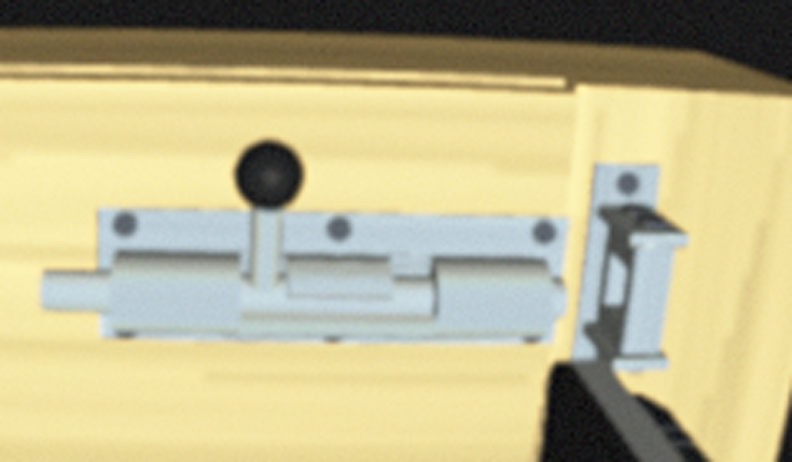

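```bash
python3 -m crank '[[0,1.5,0,0.2,1.5,0.1,1],[0,0,0,0.2,1.5,0.1,0.4],[0,0,0,0.2,1.5,0.1,0.2],[0,0,0,0.2,1.5,0.1,0],[0,0,0,0.1,1.5,0,0],[0,0,0,0,1.5,0,0],[0,0,0,0,0.5,0,0],[0,0,0,0,0,0,0],[0,0,0,0,0,0,0],[0,0,0,0,0,0,0]]' 30
python3 - <<'E'
from h import *
import cv2
s=r.sense(); print(s["eef_pos"],s["tcp_rot"],s["contact_force"],s["opening"])
cv2.imwrite("pics/w2.png",cams.grab_frame("wrist"))
E
```

```text
clock: 2.7
eef_pos: [513.4, 2.5, 142.7]
tcp_rot: [-1.572, 0.005, 1.664]
contact_force: [-0.5, 0.3, 0.4]
opening: 0.498
[513.4267751    2.49495388 142.74667418] [-1.57161503  0.00525172  1.66368633] [-0.50835488  0.32235278  0.40847035] 0.49785602595648154
```

View pics/w2.png

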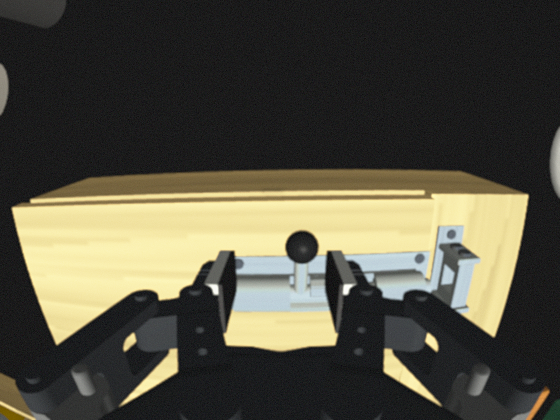

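Run:
```python
from h import *
import cv2
np.set_printoptions(precision=1,suppress=True)
im=cv2.imread("pics/w2.png"); 
m=(im.max(2)<75).astype(np.uint8); m[:225]=0;m[268:]=0;m[:,:280]=0;m[:,323:]=0
k=cv2.moments(m,True); u,v=k['m10']/k['m00'],k['m01']/k['m00'];print(u,v,k['m00'])
pose=(np.array([513.43,2.49,142.75]),np.array([-1.57162,.00525,1.66369]))
W=lambda x,y: ray("wrist",x,y,pose)
p1=(np.array([513.28,5.12,241.02]),np.array([-1.56873,.00062,1.70206]))
D=ray("side",*up(395,332,8,215,165))
print(tri(W(u,v),D),tri(W(u,v),ray("wrist",291,202.7,p1)))
p=tri(W(u,v),D)[0]
M=R.from_euler('xyz',pose[1]).as_matrix()
print("knob in tool",M.T@(p-pose[0]))
a,b=plane(W(200,288),121),plane(W(425,280),121)
a,b=plane(W(33,201),122),plane(W(424,192),122); print(a,b,np.linalg.norm(a-b),np.degrees(np.arctan2(*(b-a)[[1,0]])))
print(r.sense()["eef_pos"],r.sense()["tcp_rot"])
```

```text
301.32806324110675 246.8300395256917 759.0
(array([508.5,  13.3, 150.7]), [np.float64(0.02511130156797249), np.float64(0.025111301568091087)]) (array([507.8,  13.1, 152.6]), [np.float64(0.024473636680856614), np.float64(0.02447363668084749)])
knob in tool [11.1 -8.   3.9]
[ 507.5 -184.4  122. ] [476.8  90.3 122. ] 276.4075799292411 96.37696052932404
[513.7   2.5 143. ] [-1.6  0.   1.7]
```

```bash
python3 -m crank '[[0,-0.9,0,0.4,0,0.2,0],[0,0,0,0.4,0,0.2,0],[0,0,0,0.3,0,0,0],[0,0,0,0,0,0,0],[0,0,0,0,0,0,0],[0,0,0,0,0,0,-0.4],[0,0,0,0,0,0,-0.5],[0,0,0,0,0,0,-0.55],[0,0,0,0,0,0,-1],[0,0,0,0,0,0,-1]]' 40
```

```text
clock: 3.58
eef_pos: [509.9, 14.5, 145.9]
tcp_rot: [-1.577, 0.006, 1.682]
contact_force: [0.8, 0.4, 0.1]
opening: 0.004
```

```bash
python3 -m crank '[[0,0,0,0,0,0,-1],[0,0,0,0,0,0,-1],[0,0,0,0,0,0,-1],[0,0,0,0,0,0,-1],[0,0,0,0,0,0,-1],[0,0,0,0,0,0,-1],[0,0,0,0,0,0,-1],[0,0,0,0,0,0,-1],[0,0,0,0,0,0,-1],[0,0,0,0,0,0,-1]]' 40
python3 - <<'E'
from h import *
import cv2
s=r.sense(); print(s["eef_pos"],s["tcp_rot"],s["contact_force"],s["opening"])
cv2.imwrite("pics/w3.png",cams.grab_frame("wrist"))
E
```

```text
clock: 4.42
eef_pos: [509.8, 14.2, 145.7]
tcp_rot: [-1.577, 0.006, 1.681]
contact_force: [-0.0, -0.0, 0.1]
opening: 0.001
[509.83070269  14.22979717 145.74561503] [-1.57697122  0.00579112  1.68117736] [-0.03700574 -0.01264824  0.13139751] 0.001172198667583703
```

View pics/w3.png

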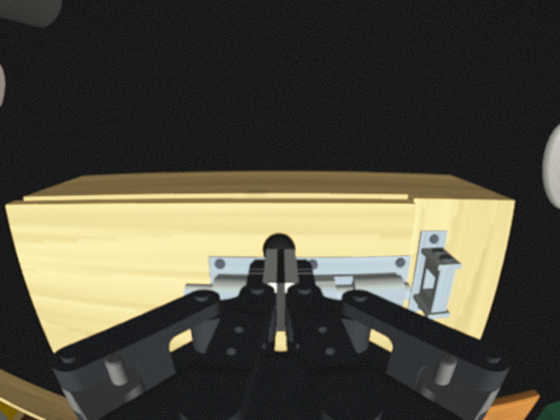

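The fingers shut completely, so they missed the ball. The wrist view shows the knob at (279,243) just in front of the closed tips. I'll check from the other cameras.

Run:
```python
from h import *
import cv2
a=cams.grab_frame("side"); b=cams.grab_frame("scene")
A=cv2.resize(a[140:240,200:330],None,fx=6,fy=6,interpolation=cv2.INTER_CUBIC)
B=cv2.resize(b[130:230,230:360],None,fx=6,fy=6,interpolation=cv2.INTER_CUBIC)
cv2.imwrite("pics/s3.png",A); cv2.imwrite("pics/c3.png",B)
```

```text
(no output)
```

View pics/s3.png

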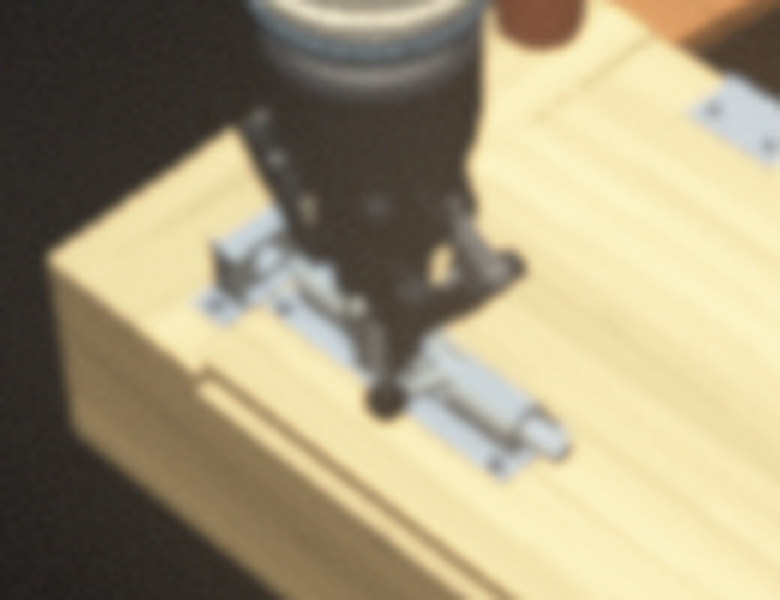

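View pics/c3.png

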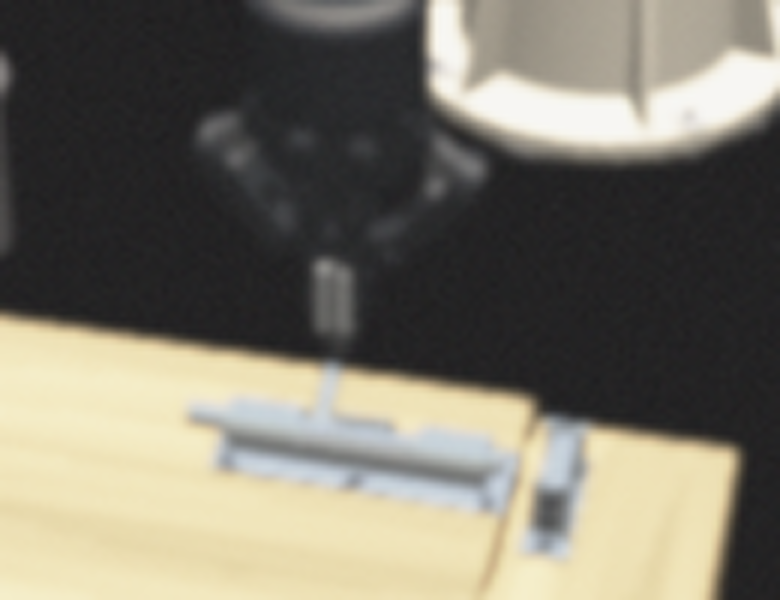

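Run:
```python
from h import *
np.set_printoptions(precision=1,suppress=True)
p=np.array([509.8,14.2,145.7])
for dz in (-11,0,8,20):
    for n,f,x0,y0 in (("side",6,200,140),("scene",6,230,130)):
        u,v=proj(n,p+[0,0,dz]); print(dz,n,u,v,"crop",(u-x0+.5)*f-.5,(v-y0+.5)*f-.5)
print("knob",tri(ray("side",*up(385,400,6,200,140)),ray("scene",*up(333,352,6,230,130))))
c=cams.camera_info("wrist");T=np.linalg.inv(c["hand_eye"]);K=c["intrinsics"]
for y in (11,0,-8):
  for z in (-11,0,11):
    q=T[:3,:3]@[0,y,z]+T[:3,3]; th=np.arctan2(np.hypot(q[0],q[1]),-q[2]);n=np.hypot(q[0],q[1])
    print(y,z,K[0,2]+K[0,0]*th*q[0]/n,K[1,2]-K[0,0]*th*q[1]/n)
print(r.sense()["eef_pos"],r.sense()["qpos"],r.sense()["clock"])
for n in("scene","side"):
  V=cams.camera_info(n)["view"];print(n,-V[:3,:3].T@V[:3,3])
```

```text
-11 side 264.24192826886167 210.0086023872089 crop 387.95156961317 422.5516143232534
-11 scene 286.3333214915387 193.3547347252632 crop 340.4999289492322 382.6284083515792
0 side 264.1653522495588 206.953039455498 crop 387.49211349735276 404.2182367329879
0 scene 286.3098121689412 190.26996827180557 crop 340.3588730136473 364.1198096308334
8 side 264.1089278844119 204.70157483043917 crop 387.1535673064715 390.709448982635
8 scene 286.29251814939715 188.00074034684528 crop 340.2551088963829 350.50444208107166
20 side 264.0231093760774 201.2772148897034 crop 386.6386562564644 370.1632893382204
20 scene 286.2662612744898 184.5554549052503 crop 340.09756764693884 329.8327294315017
knob (array([508. ,  11.4, 151.3]), [np.float64(1.3516940962826538), np.float64(1.3516940962826873)])
11 -11 280.28595602036114 258.24409091734117
11 0 280.285792794332 241.1064516709604
11 11 280.2856468750131 223.264061347498
0 -11 280.2856782969003 265.95948654720416
0 0 280.2854898303197 248.04311677236277
0 11 280.2853200027445 229.30234113702755
-8 -11 280.285459496409 272.1134697052734
-8 0 280.28524942806405 253.6006848979598
-8 11 280.28505893775576 234.16018688042195
[509.8  14.3 145.7] [ 0.   0.2  1.9 -0.   0.9 -1.6] 4.5667
scene [1312.1  312.5  871.6]
side [  67.  -553.4  994.3]
```

Run:
```python
from h import *
import cv2
np.set_printoptions(precision=1,suppress=True)
im=cv2.imread("pics/w3.png"); A=cv2.resize(im[215:365,200:360],None,fx=5,fy=4,interpolation=cv2.INTER_CUBIC)
A=cv2.convertScaleAbs(A,alpha=1.6,beta=20)
cv2.imwrite("pics/w3z.png",A)
```

```text
(no output)
```

View pics/w3z.png

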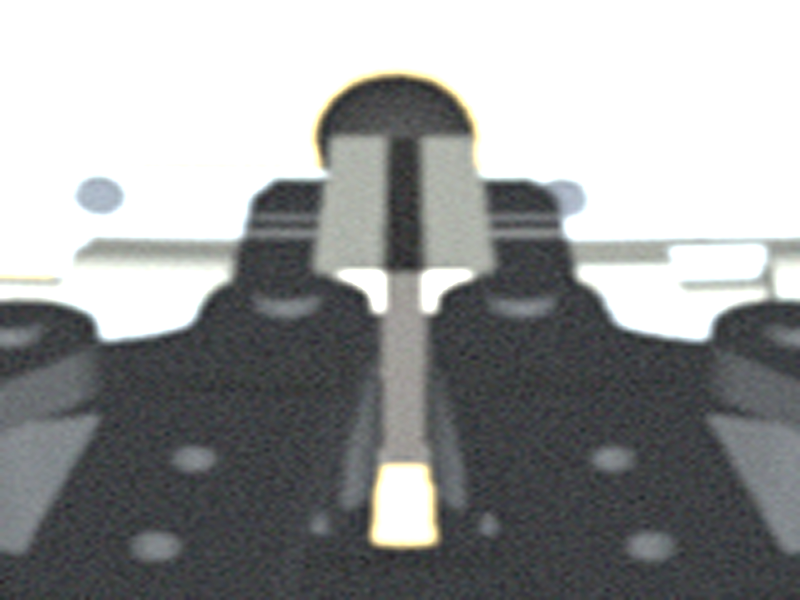

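Run:
```python
from h import *
import cv2
np.set_printoptions(precision=1,suppress=True)
pose=(np.array([509.83,14.23,145.75]),np.array([-1.57697,.00579,1.68118]))
M=R.from_euler('xyz',pose[1]).as_matrix()
w=ray("wrist",280.3,248.7,pose)
for cv in (370,378,386):
    x,e=tri(w,ray("side",*up(390,cv,6,200,140))); print(cv,x,e,"tool",M.T@(x-pose[0]))
k=tri(ray("wrist",279,244,pose),ray("side",*up(385,400,6,200,140)));print("knob",k)
# wrist ray points in tool frame at several z
for t in range(140,200,10):
    print(t, M.T@(w[0]+w[1]*t-pose[0]))
a=cv2.imread("pics/s3.png"); cv2.imwrite("pics/s3z.png",cv2.convertScaleAbs(cv2.resize(a[250:450,270:500],None,fx=3,fy=3),alpha=2,beta=10))
```

```text
370 [506.1  12.8 166.2] [np.float64(3.9934218342639927), np.float64(3.9934218342639496)] tool [ -1.1 -20.5   3.7]
378 [507.2  13.2 161.2] [np.float64(3.1173467023672754), np.float64(3.1173467023673003)] tool [ -0.9 -15.5   2.6]
386 [508.4  13.5 156.2] [np.float64(2.2341253057025), np.float64(2.2341253057025603)] tool [ -0.6 -10.4   1.5]
knob (array([506.5,  12.9, 150.9]), [np.float64(1.017242740937199), np.float64(1.0172427409372546)])
140 [  0.  -38.3  15. ]
150 [  0.  -29.   11.3]
160 [  0.  -19.7   7.5]
170 [  0.  -10.5   3.8]
180 [ 0.  -1.2  0.1]
190 [ 0.   8.1 -3.6]
```

View pics/s3z.png

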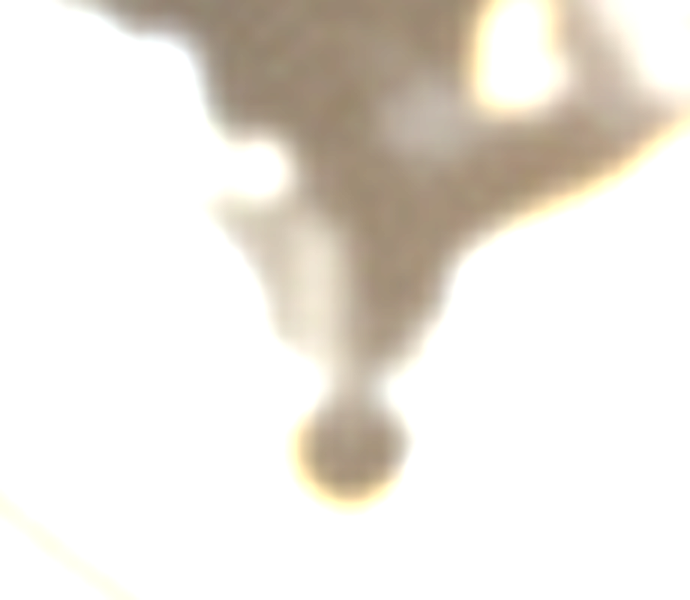

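The side view shows the closed tips ending just above the ball. Wrist and side rays put the fingertips at tool y ≈ −20 to −29, not +11, so they sit about 35 mm higher than nose_length implies. I'll open partway, lower further and look.

```bash
python3 -m crank '[[0.35,0,-0.33,-0.1,0,0.15,-0.2],[0,0,0,0,0,0,-0.2],[0,0,0,0,0,0,-0.2],[0,0,0,0,0.6,0,-0.2],[0,0,0,0,0.6,0,-0.2],[0,0,0,0,0.6,0,-0.2],[0,0,0,0,0.5,0,-0.2],[0,0,0,0,0,0,-0.2],[0,0,0,0,0,0,-0.2],[0,0,0,0,0,0,-0.2]]' 40
python3 - <<'E'
from h import *
import cv2
s=r.sense(); print(s["eef_pos"],s["tcp_rot"],s["contact_force"],s["opening"])
cv2.imwrite("pics/w4.png",cams.grab_frame("wrist"))
a=cams.grab_frame("side")
A=cv2.resize(a[140:240,200:330],None,fx=6,fy=6,interpolation=cv2.INTER_CUBIC)
cv2.imwrite("pics/s4.png",cv2.convertScaleAbs(A,alpha=1.5,beta=10))
E
```

```text
clock: 5.4
eef_pos: [507.6, 12.9, 119.2]
tcp_rot: [-1.568, -0.001, 1.681]
contact_force: [-0.0, -0.4, -0.9]
opening: 0.398
[507.58139419  12.88693716 119.22921229] [-1.56847160e+00 -7.86702565e-04  1.68106674e+00] [-0.0055532  -0.39961188 -0.87645818] 0.3977780025418002
```

View pics/w4.png

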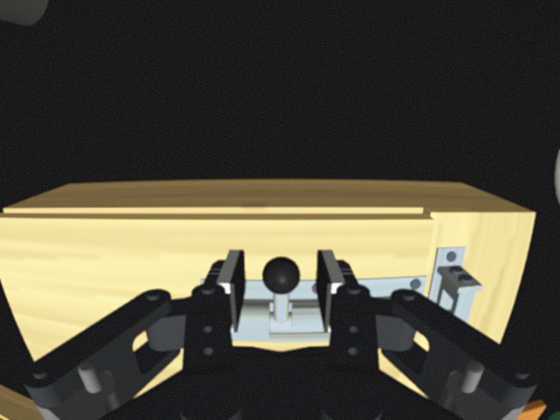

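View pics/s4.png

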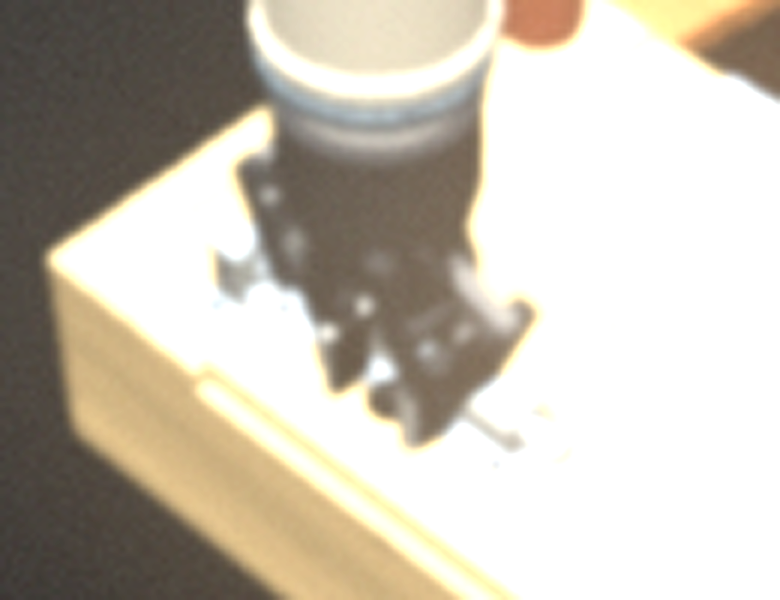

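The ball (281,275) is now between the pads, but only near their tips at row 250. I'll lower about 9 mm more, then close.

```bash
python3 -m crank '[[0,0,0,0,0.4,-0.05,-0.2],[0,0,0,0,0.4,0,-0.2],[0,0,0,0,0,0,-0.2],[0,0,0,0,0,0,-0.4],[0,0,0,0,0,0,-0.5],[0,0,0,0,0,0,-0.55],[0,0,0,0,0,0,-0.6],[0,0,0,0,0,0,-1],[0,0,0,0,0,0,-1],[0,0,0,0,0,0,-1]]' 40
python3 - <<'E'
from h import *
import cv2
s=r.sense(); print(s["eef_pos"],s["tcp_rot"],s["contact_force"],s["opening"])
im=cams.grab_frame("wrist")
A=cv2.resize(im[215:365,200:360],None,fx=5,fy=4,interpolation=cv2.INTER_CUBIC)
cv2.imwrite("pics/w5.png",cv2.convertScaleAbs(A,alpha=1.6,beta=20))
a=cams.grab_frame("side")
A=cv2.resize(a[140:240,200:330],None,fx=6,fy=6,interpolation=cv2.INTER_CUBIC)
cv2.imwrite("pics/s5.png",cv2.convertScaleAbs(A,alpha=1.2,beta=10))
E
```

```text
clock: 6.33
eef_pos: [508.9, 13.1, 111.6]
tcp_rot: [-1.571, -0.001, 1.681]
contact_force: [-0.4, -0.2, 0.1]
opening: 0.179
[508.92408871  13.06497774 111.58490568] [-1.57061175e+00 -6.68867093e-04  1.68109832e+00] [-0.35772677 -0.15506684  0.07956802] 0.1788361301659682
```

View pics/w5.png

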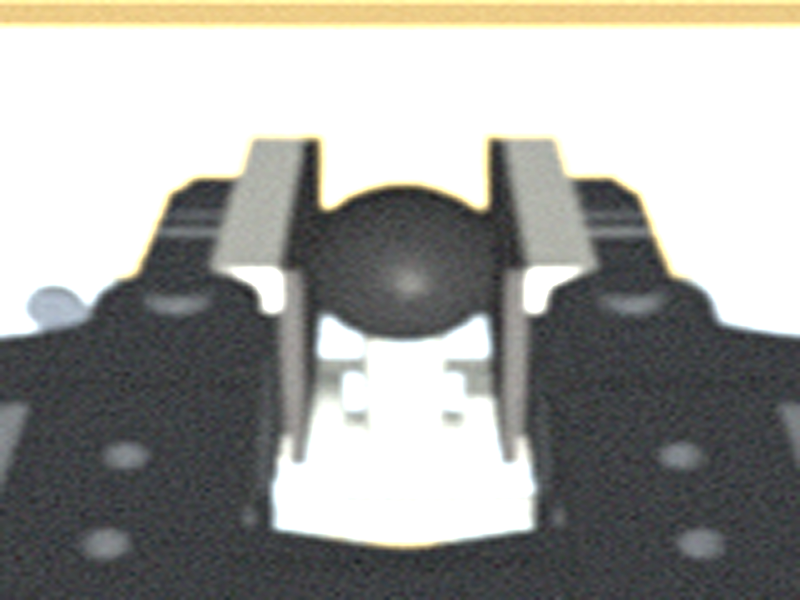

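View pics/s5.png

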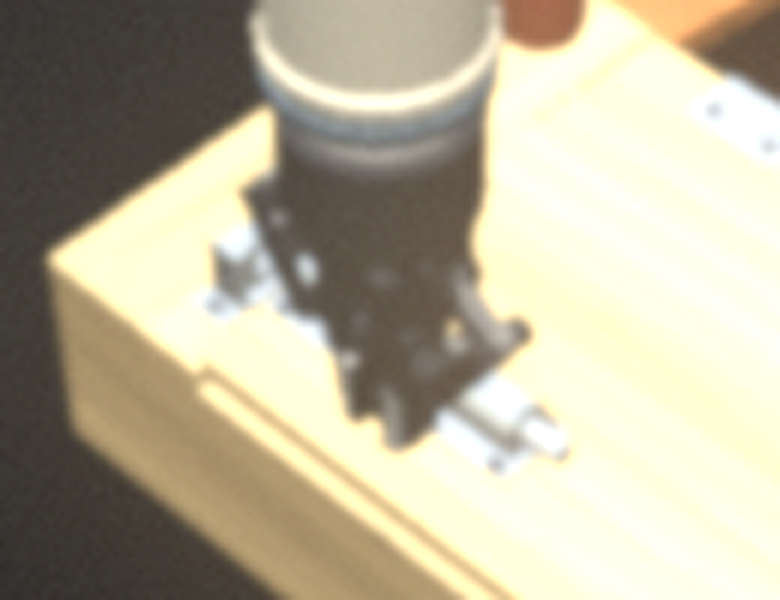

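The ball is pinched at opening 0.18, with the stem visible between the pads. Next I'll swing the handle up along its 40 mm arc.

```bash
python3 -m crank '[[0,0,0,0,-0.26,-0.10,-1],[0,0,0,0,-0.25,-0.12,-1],[0,0,0,0,-0.24,-0.14,-1],[0,0,0,0,-0.23,-0.16,-1],[0,0,0,0,-0.22,-0.17,-1],[0,0,0,0,-0.21,-0.19,-1],[0,0,0,0,-0.19,-0.20,-1],[0,0,0,0,-0.18,-0.21,-1],[0,0,0,0,0,0,-1],[0,0,0,0,0,0,-1]]' 40
```

```text
clock: 7.27
eef_pos: [519.6, 14.3, 129.1]
tcp_rot: [-1.563, -0.001, 1.681]
contact_force: [-1.9, -0.5, -4.1]
opening: 0.176
```

```bash
python3 -m crank '[[0,0,0,0,-0.17,-0.22,-1],[0,0,0,0,-0.16,-0.24,-1],[0,0,0,0,-0.14,-0.26,-1],[0,0,0,0,-0.12,-0.28,-1],[0,0,0,0,-0.10,-0.29,-1],[0,0,0,0,-0.08,-0.30,-1],[0,0,0,0,-0.06,-0.30,-1],[0,0,0,0,-0.03,-0.30,-1],[0,0,0,0,0,0,-1],[0,0,0,0,0,0,-1]]' 40
python3 - <<'E'
from h import *
import cv2
s=r.sense(); print(s["eef_pos"],s["tcp_rot"],s["contact_force"],s["opening"])
im=cams.grab_frame("wrist")
cv2.imwrite("pics/w6.png",im)
a=cams.grab_frame("side")
A=cv2.resize(a[140:240,200:330],None,fx=6,fy=6,interpolation=cv2.INTER_CUBIC)
cv2.imwrite("pics/s6.png",cv2.convertScaleAbs(A,alpha=1.2,beta=10))
E
```

```text
clock: 8.1
eef_pos: [547.6, 17.3, 140.2]
tcp_rot: [-1.57, -0.001, 1.681]
contact_force: [0.9, 0.9, -0.0]
opening: -0.001
[547.55304515  17.34110123 140.19147296] [-1.57000329e+00 -6.70815185e-04  1.68125143e+00] [ 0.89021893  0.85668383 -0.02438558] -0.0007745360676372512
```

View pics/w6.png

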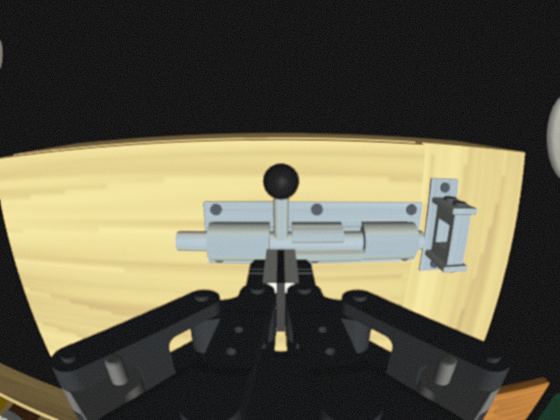

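View pics/s6.png

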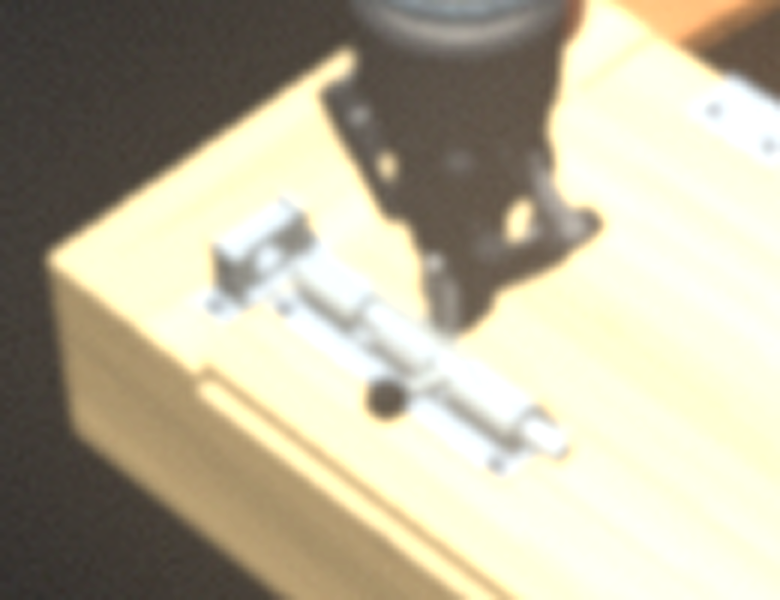

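The wrist view (knob at (281,181)) shows that the ball slipped out and the handle dropped back to seated. The pads held it too near their tips, and the path pulled about 2 mm outside the arc. I'll re-measure and grasp deeper.

Run:
```python
from h import *
import cv2
np.set_printoptions(precision=1,suppress=True)
im=cv2.imread("pics/w6.png"); 
m=(im.max(2)<75).astype(np.uint8); m[:160]=0;m[201:]=0;m[:,:260]=0;m[:,303:]=0
k=cv2.moments(m,True); u,v=k['m10']/k['m00'],k['m01']/k['m00'];print(u,v,k['m00'])
pose=(np.array([547.55,17.34,140.19]),np.array([-1.570,-.00067,1.68125]))
W=lambda x,y: ray("wrist",x,y,pose)
D=ray("side",*up(386,398,6,200,140))
print(tri(W(u,v),D))
p2=(np.array([513.43,2.49,142.75]),np.array([-1.57162,.00525,1.66369]))
print(tri(W(u,v),ray("wrist",301.3,246.8,p2)))
a,b=plane(W(178,241),137),plane(W(422,240),137); print("rod ends",a,b,np.linalg.norm(a-b),np.degrees(np.arctan2(*(b-a)[[1,0]])))
cv2.imwrite("pics/w6z.png",cv2.resize(im[150:290,160:500],None,fx=2.3,fy=2.3,interpolation=cv2.INTER_CUBIC))
```

```text
280.4972855591748 180.9728555917481 921.0
(array([508.2,  13. , 151.6]), [np.float64(0.06488161582572254), np.float64(0.06488161582562889)])
(array([508. ,  13.1, 151.9]), [np.float64(0.035365063965464176), np.float64(0.03536506396545539)])
rod ends [551.7 -42.1 137. ] [535.8 101.8 137. ] 144.7166661858993 96.3250436505412
```

View pics/w6z.png

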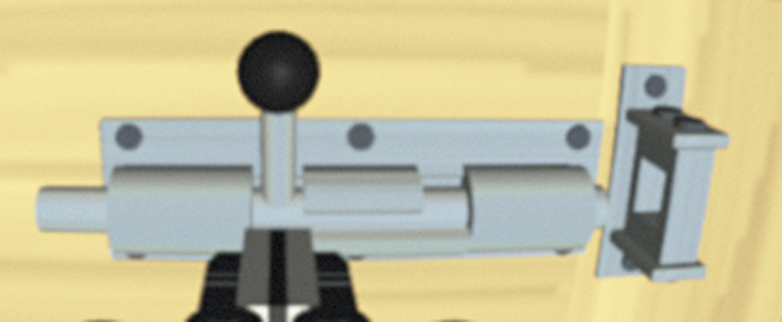

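```bash
python3 -m crank '[[0,0,0,0,0,0.7,-0.2],[0,0,0,0,0,0.8,-0.2],[0,0,0,0,0,0.8,-0.2],[0,0,0,0,0,0.8,-0.2],[0,0,0,0,0,0.8,-0.2],[0,0,0,0,0,0,-0.2],[0,0,0,0,0,0,-0.2],[0,0,0,0,0.6,0,-0.2],[0,0,0,0,0.6,0,-0.2],[0,0,0,0,0,0,-0.2]]' 60
```

```text
clock: 9.03
eef_pos: [502.6, 12.3, 127.6]
tcp_rot: [-1.57, -0.001, 1.681]
contact_force: [-0.0, 0.4, -0.4]
opening: 0.406
```

```bash
python3 -m crank '[[0,0,0,0,0,-0.25,-0.2],[0,0,0,0,0,-0.22,-0.2],[0,0,0,0,0,0,-0.2],[0,0,0,0,0.4,0,-0.2],[0,0,0,0,0.4,0,-0.2],[0,0,0,0,0.4,0,-0.2],[0,0,0,0,0.4,0,-0.2],[0,0,0,0,0.2,0,-0.2],[0,0,0,0,0,0,-0.2],[0,0,0,0,0,0,-0.2]]' 60
```

```text
clock: 9.87
eef_pos: [508.2, 13.0, 106.1]
tcp_rot: [-1.568, -0.001, 1.681]
contact_force: [-0.1, -0.8, 0.1]
opening: 0.4
```

```bash
python3 -m crank '[[0,0,0,0,0.25,0,-0.2],[0,0,0,0,0,0,-0.2],[0,0,0,0,0,0,-0.2],[0,0,0,0,0,0,-0.4],[0,0,0,0,0,0,-0.5],[0,0,0,0,0,0,-0.55],[0,0,0,0,0,0,-1],[0,0,0,0,0,0,-1],[0,0,0,0,0,0,-1],[0,0,0,0,0,0,-1]]' 60
python3 - <<'E'
from h import *
import cv2
s=r.sense(); print(s["eef_pos"],s["tcp_rot"],s["contact_force"],s["opening"])
im=cams.grab_frame("wrist")
A=cv2.resize(im[215:365,200:360],None,fx=5,fy=4,interpolation=cv2.INTER_CUBIC)
cv2.imwrite("pics/w7.png",cv2.convertScaleAbs(A,alpha=1.6,beta=20))
E
```

```text
clock: 10.7
eef_pos: [508.5, 13.1, 104.1]
tcp_rot: [-1.569, -0.001, 1.681]
contact_force: [0.0, 0.2, 0.1]
opening: 0.169
[508.45514474  13.07399023 104.07418947] [-1.56921863e+00 -7.49085623e-04  1.68107041e+00] [0.04175267 0.20401883 0.08827689] 0.16867552052819978
```

View pics/w7.png

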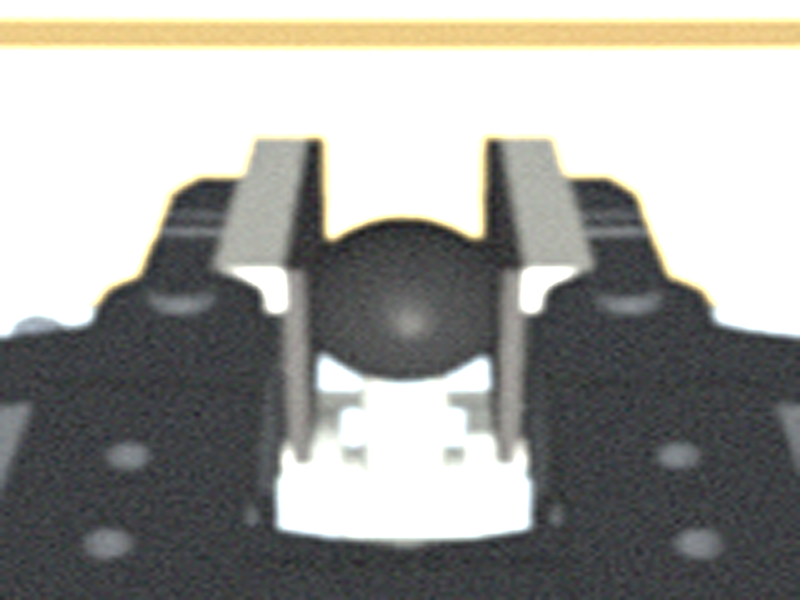

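The ball now sits well inside the pads. I'll swing up again in smaller steps, keeping slightly inside the arc.

```bash
python3 -m crank '[[0,0,0,0,-0.25,-0.10,-1],[0,0,0,0,-0.24,-0.13,-1],[0,0,0,0,-0.23,-0.15,-1],[0,0,0,0,-0.22,-0.17,-1],[0,0,0,0,-0.20,-0.19,-1],[0,0,0,0,-0.18,-0.20,-1],[0,0,0,0,0,0,-1],[0,0,0,0,0,0,-1],[0,0,0,0,0,0,-1],[0,0,0,0,0,0,-1]]' 60
```

```text
clock: 11.58
eef_pos: [512.3, 13.5, 115.2]
tcp_rot: [-1.556, -0.001, 1.682]
contact_force: [-2.5, -1.0, -4.3]
opening: 0.172
```

```bash
python3 -m crank '[[-0.2,0,0,0,-0.18,-0.20,-1],[-0.2,0,0,0,-0.18,-0.22,-1],[-0.2,0,0,0,-0.17,-0.24,-1],[-0.2,0,0,0,-0.16,-0.25,-1],[-0.2,0,0,0,-0.14,-0.26,-1],[-0.2,0,0,0,-0.13,-0.28,-1],[0,0,0,0,-0.11,-0.29,-1],[0,0,0,0,0,0,-1],[0,0,0,0,0,0,-1],[0,0,0,0,0,0,-1]]' 30
```

```text
clock: 12.42
eef_pos: [528.8, 15.4, 126.9]
tcp_rot: [-1.573, -0.001, 1.682]
contact_force: [-4.1, -1.7, -2.1]
opening: 0.172
```

```bash
python3 -m crank '[[0,0,0,0,-0.11,-0.28,-1],[0,0,0,0,-0.08,-0.28,-1],[0,0,0,0,-0.06,-0.28,-1],[0,0,0,0,-0.05,-0.28,-1],[0,0,0,0,-0.03,-0.28,-1],[0,0,0,0,-0.02,-0.28,-1],[0,0,0,0,0,-0.25,-1],[0,0,0,0,0,-0.2,-1],[0,0,0,0,0,0,-1],[0,0,0,0,0,0,-1]]' 30
python3 - <<'E'
from h import *
import cv2
s=r.sense(); print(s["eef_pos"],s["tcp_rot"],s["contact_force"],s["opening"])
im=cams.grab_frame("wrist"); cv2.imwrite("pics/w8.png",im)
E
```

```text
clock: 13.25
eef_pos: [539.5, 16.7, 127.8]
tcp_rot: [-1.548, -0.002, 1.682]
contact_force: [-3.5, -1.1, -1.4]
opening: 0.068
[539.46103341  16.68893008 127.79225788] [-1.54764464 -0.0017281   1.68157701] [-3.53132592 -1.13780185 -1.37535349] 0.06777685586513296
```

View pics/w8.png

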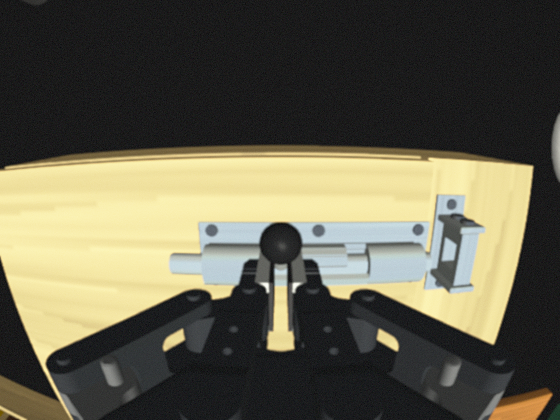

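The ball at (281,244) has crept forward and the pads now straddle the stem at opening 0.07. I'll work out the handle angle from the ray and the 40 mm circle.

Run:
```python
from h import *
import cv2
np.set_printoptions(precision=1,suppress=True)
pose=(np.array([539.46,16.69,127.79]),np.array([-1.54764,-.00173,1.68158]))
M=R.from_euler('xyz',pose[1]).as_matrix()
o,d=ray("wrist",280.5,243.5,pose)
ax=np.array([545.1,17.8,138.0]); ex=np.array([.994,.109,0]);
for th in range(30,100,5):
    t=np.radians(th); p=ax+ex*(-40*np.cos(t))+[0,0,40*np.sin(t)]
    q=o+d*np.dot(p-o,d); print(th,p,np.linalg.norm(p-q),"tool",M.T@(p-pose[0]))
s=r.sense();print(s["wrist_torque"],s["contact_force"])
```

```text
30 [510.7  14.  158. ] 14.497360607027828 tool [  0.6 -29.5  29.6]
35 [512.5  14.2 160.9] 11.743780213460111 tool [  0.6 -32.5  27.8]
40 [514.6  14.5 163.7] 8.81555767623487 tool [  0.6 -35.3  25.7]
45 [517.   14.7 166.3] 5.7374699580335795 tool [  0.6 -38.   23.4]
50 [519.5  15.  168.6] 2.5482675135566617 tool [  0.6 -40.4  20.9]
55 [522.3  15.3 170.8] 0.95532113740308 tool [  0.6 -42.6  18.2]
60 [525.2  15.6 172.6] 4.250924729304081 tool [  0.6 -44.5  15.3]
65 [528.3  16.  174.3] 7.694974819192175 tool [  0.6 -46.2  12.2]
70 [531.5  16.3 175.6] 11.175190578192323 tool [  0.6 -47.6   9.1]
75 [534.8  16.7 176.6] 14.65953259890032 tool [  0.6 -48.7   5.8]
80 [538.2  17.  177.4] 18.12014608029136 tool [  0.6 -49.6   2.4]
85 [541.6  17.4 177.8] 21.53020712145594 tool [  0.6 -50.1  -1.1]
90 [545.1  17.8 178. ] 24.863542198245224 tool [  0.6 -50.3  -4.6]
95 [548.6  18.2 177.8] 28.09466712459642 tool [  0.6 -50.3  -8.1]
[-0.1  0.7 -0. ] [-3.5 -0.3 -1.1]
```

The handle is at about 54°, with the ball 8 mm in front of the pads' front edges and the stem between them. That makes a positive hook. I'll ease the grip and draw it on past upright.

```bash
python3 -m crank '[[-0.2,0,0,0,-0.14,-0.22,-1],[-0.2,0,0,0,-0.13,-0.24,-1],[-0.2,0,0,0,-0.12,-0.26,-1],[-0.2,0,0,0,-0.1,-0.28,-1],[-0.2,0,0,0,-0.08,-0.28,-1],[-0.2,0,0,0,-0.06,-0.28,-1],[0,0,0,0,-0.03,-0.28,-1],[0,0,0,0,0,0,-1],[0,0,0,0,0,0,-1],[0,0,0,0,0,0,-1]]' 20
python3 - <<'E'
from h import *
import cv2
s=r.sense(); print(s["eef_pos"],s["tcp_rot"],s["contact_force"],s["opening"])
im=cams.grab_frame("wrist"); cv2.imwrite("pics/w9.png",im)
E
```

```text
clock: 14.13
eef_pos: [539.6, 16.7, 128.8]
tcp_rot: [-1.53, -0.002, 1.682]
contact_force: [-4.4, -1.2, -2.3]
opening: 0.07
[539.64585204  16.74951993 128.84716074] [-1.52981796 -0.00236156  1.68175395] [-4.38367195 -1.20403116 -2.31254808] 0.06990068550055413
```

View pics/w9.png

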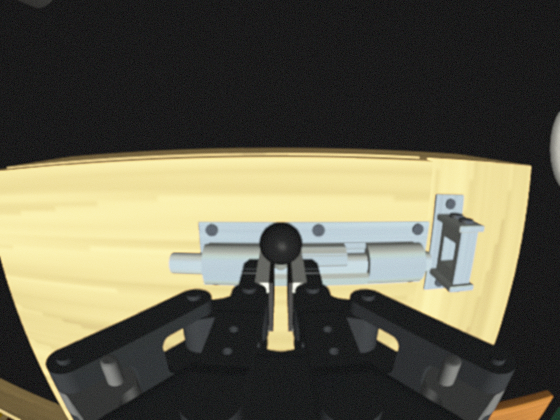

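The arm is compliant: 2.8 mm rows push with only about 4 N, and the pinch on the stem resists turning. I'll try larger rows with a light grip.

```bash
python3 -m crank '[[0,0,0,0,-0.2,-0.4,-1],[0,0,0,0,-0.2,-0.5,-1],[0,0,0,0,-0.2,-0.5,-1],[0,0,0,0,-0.1,-0.5,-1],[0,0,0,0,-0.1,-0.5,-1],[0,0,0,0,0,-0.3,-1],[0,0,0,0,0,0,-1],[0,0,0,0,0,0,-1],[0,0,0,0,0,0,-1],[0,0,0,0,0,0,-1]]' 20
python3 - <<'E'
from h import *
import cv2
s=r.sense(); print(s["eef_pos"],s["tcp_rot"],s["contact_force"],s["wrist_torque"],s["opening"])
im=cams.grab_frame("wrist"); cv2.imwrite("pics/w10.png",im)
E
```

```text
clock: 15.02
eef_pos: [574.1, 20.6, 138.9]
tcp_rot: [-1.54, -0.002, 1.682]
contact_force: [-0.2, -0.5, 0.8]
opening: 0.0
[574.0603934   20.60318845 138.91052456] [-1.54010002 -0.00213972  1.68172193] [-0.2236114  -0.48392321  0.758973  ] [-0.03250661  0.007144   -0.00290588] 5.338647313867545e-06
```

View pics/w10.png

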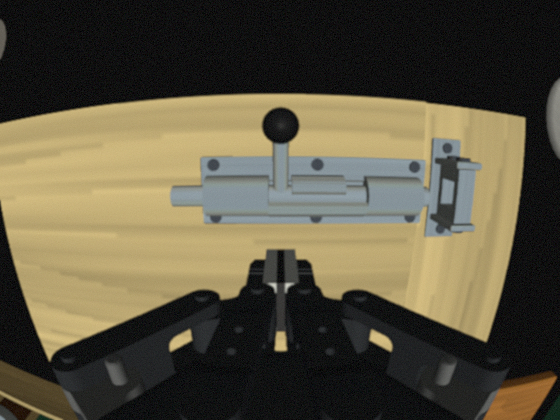

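The stem slipped through, and the handle is seated again (knob at (281,125)). The pads hold the ball's spin too firmly, so I'll change method. I'll start with the tool leaned 40° (fingertips forward) and turn it together with the handle about the bolt's axis, so the ball hardly spins in the pads.

```bash
python3 -m crank '[[0,0,0,0,-1.2,0.5,-0.2],[0,0,0,0,-1.2,0.5,-0.2],[-6.5,0,0,0,0,0.5,-0.2],[-6.5,0,0,0,0,0.5,-0.2],[-6.5,0,0,0,0,0.5,-0.2],[-6.5,0,0,0,0,0.5,-0.2],[-6.5,0,0,0,0,0,-0.2],[-6.5,0,0,0,0,0,-0.2],[0,0,0,0,0,0,-0.2],[0,0,0,0,0,0,-0.2]]' 40
python3 - <<'E'
from h import *
import cv2
s=r.sense(); print(s["eef_pos"],s["tcp_rot"],s["contact_force"],s["opening"],s["qpos"])
im=cams.grab_frame("wrist"); cv2.imwrite("pics/w11.png",im)
E
```

```text
clock: 15.9
eef_pos: [543.2, 24.2, 171.0]
tcp_rot: [-2.171, -0.016, 1.693]
contact_force: [-0.0, -0.6, 0.9]
opening: 0.404
[543.23277415  24.23911409 171.02628415] [-2.17118536 -0.0159048   1.69333992] [-0.01776153 -0.61876308  0.94153918] 0.4036761658279711 [-0.02179065  0.04618075  2.30022606  0.44244946  0.22194158 -2.11421587]
```

View pics/w11.png

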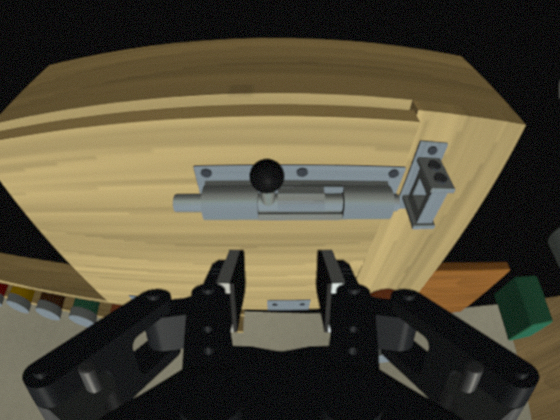

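```bash
cat >> h.py <<'E'
BALL0=np.array([508.2,13.05,151.7]); EX=np.array([.994,.109,0]); EX/=np.linalg.norm(EX); YAW=1.681
def want(ball,a,back=0):  # a deg forward lean ; tool with ball at y=-48
    a=np.radians(a); rot=R.from_euler('xyz',[-np.pi/2-a,0,YAW]); M=rot.as_matrix()
    return ball+M@np.array([0,48-back,0]),rot
def delta(pt,rot):
    s=r.sense(); M=R.from_euler('xyz',s["tcp_rot"])
    rv=np.degrees((M.inv()*rot).as_rotvec()); sh=M.inv().apply(pt-s["eef_pos"])/10
    print("turn",np.round(rv,2),"shift cm",np.round(sh,2))
def ballat(th,dz=0):
    t=np.radians(th); ax=BALL0+EX*40*np.cos(np.radians(20))-[0,0,40*np.sin(np.radians(20))]
    return ax-EX*40*np.cos(t)+[0,0,40*np.sin(t)+dz]
E
python3 - <<'E'
from h import *
delta(*want(BALL0,30,60)); delta(*want(BALL0,30,0))
M=R.from_euler('xyz',[-2.17118536,-0.0159048,1.69333992]);pose=(np.array([543.23,24.24,171.03]),M.as_euler('xyz'))
print(tri(ray("wrist",266.5,176,pose),ray("side",*up(386,398,6,200,140))))
E
```

```text
turn [4.4  0.16 1.16] shift cm [-0.69 -1.67  4.04]
turn [4.4  0.16 1.16] shift cm [-0.81  4.31  4.5 ]
(array([508.38921232,  13.1178268 , 151.86667696]), [np.float64(0.28861381112193013), np.float64(0.2886138111219048)])
```

```bash
python3 -m crank '[[1.1,0,0.3,-0.14,-0.35,0.8,-0.2],[1.1,0,0.3,-0.14,-0.35,0.8,-0.2],[1.1,0,0.3,-0.14,-0.35,0.8,-0.2],[1.1,0,0.3,-0.14,-0.35,0.8,-0.2],[0,0,0,-0.14,-0.2,0.6,-0.2],[0,0,0,0,0,0,-0.2],[0,0,0,0,0,0,-0.2],[0,0,0,0,0,0,-0.2],[0,0,0,0,0,0,-0.2],[0,0,0,0,0,0,-0.2]]' 40
python3 - <<'E'
from h import *
s=r.sense(); print(s["qpos"])
delta(*want(BALL0,30,60)); delta(*want(BALL0,30,0))
E
```

```text
clock: 16.78
eef_pos: [512.7, 9.6, 171.7]
tcp_rot: [-2.094, 0.011, 1.681]
contact_force: [0.4, -1.1, -0.4]
opening: 0.398
[-2.55933235e-02  4.54231332e-04  2.29893466e+00  1.81381229e-01
  3.26610295e-01 -1.86596968e+00]
turn [-0.01  0.31 -0.57] shift cm [0.4  0.32 1.35]
turn [-0.01  0.31 -0.57] shift cm [0.46 6.32 1.35]
```

```bash
python3 -m crank '[[0,0.1,-0.3,0.2,0,0.5,-0.2],[0,0.1,-0.3,0.2,0,0.5,-0.2],[0,0.1,0,0.05,0,0.3,-0.2],[0,0,0,0,0,0,-0.2],[0,0,0,0,0.8,0,-0.2],[0,0,0,0,1.0,0,-0.2],[0,0,0,0,1.0,0,-0.2],[0,0,0,0,0.8,0,-0.2],[0,0,0,0,0,0,-0.2],[0,0,0,0,0,0,-0.2]]' 40
python3 - <<'E'
from h import *
import cv2
s=r.sense(); print(s["qpos"])
delta(*want(BALL0,30,0))
im=cams.grab_frame("wrist"); cv2.imwrite("pics/w12.png",im)
E
```

```text
clock: 17.62
eef_pos: [518.9, 15.0, 130.0]
tcp_rot: [-2.094, -0.001, 1.681]
contact_force: [0.2, -0.6, 0.8]
opening: 0.403
[-0.02048725  0.10017306  2.32619647  0.32706777  0.20634435 -2.00393738]
turn [-0.02 -0.05  0.04] shift cm [-0.08  2.38 -0.14]
```

View pics/w12.png

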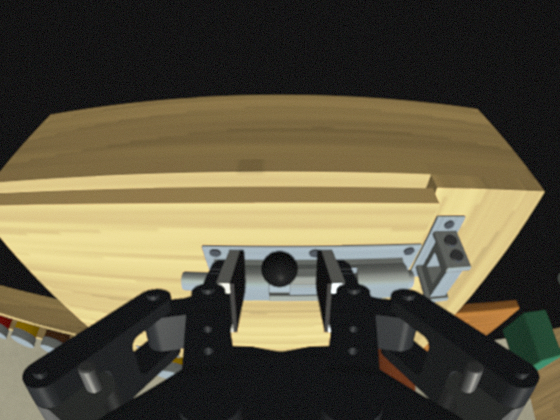

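```bash
python3 -m crank '[[0,0,0,-0.08,0.6,-0.1,-0.2],[0,0,0,0,0.7,0,-0.2],[0,0,0,0,0.7,0,-0.2],[0,0,0,0,0.2,0,-0.2],[0,0,0,0,0,0,-0.4],[0,0,0,0,0,0,-0.5],[0,0,0,0,0,0,-0.55],[0,0,0,0,0,0,-1],[0,0,0,0,0,0,-1],[0,0,0,0,0,0,-1]]' 60
python3 - <<'E'
from h import *
import cv2
s=r.sense(); print(s["qpos"])
delta(*want(BALL0,30,0))
im=cams.grab_frame("wrist"); cv2.imwrite("pics/w13.png",im)
E
```

```text
clock: 18.5
eef_pos: [532.7, 15.2, 113.1]
tcp_rot: [-2.099, 0.0, 1.681]
contact_force: [0.2, -0.1, -1.0]
opening: 0.169
[-0.01878323  0.15910814  2.31725236  0.43152773  0.1548934  -2.1091175 ]
turn [ 0.25 -0.01 -0.02] shift cm [0.06 0.22 0.2 ]
```

View pics/w13.png

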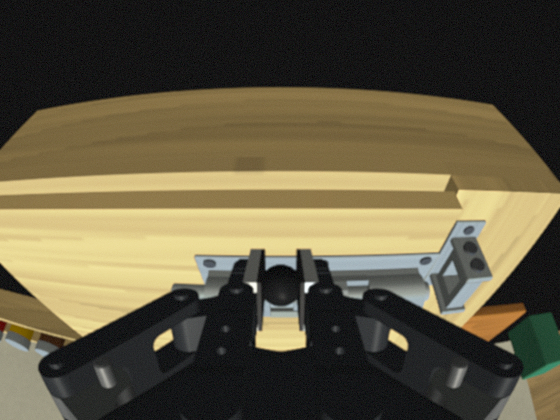

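```bash
python3 -m crank '[[4,0,0,0,-0.17,0.10,-1],[4,0,0,0,-0.17,0.10,-1],[4,0,0,0,-0.17,0.10,-1],[4,0,0,0,-0.17,0.10,-1],[4,0,0,0,-0.17,0.10,-1],[4,0,0,0,-0.17,0.10,-1],[4,0,0,0,-0.17,0.10,-1],[0,0,0,0,0,0,-1],[0,0,0,0,0,0,-1],[0,0,0,0,0,0,-1]]' 60
python3 - <<'E'
from h import *
import cv2
s=r.sense(); print(s["qpos"],s["wrist_torque"])
for a,th in((10,40),(5,45),(0,50)): delta(*want(ballat(th),a,2))
E
```

```text
clock: 19.38
eef_pos: [525.0, 13.6, 124.1]
tcp_rot: [-1.614, 0.002, 1.678]
contact_force: [-1.2, -0.4, -1.8]
opening: 0.168
[ 2.22360839e-02  2.76969946e-01  1.95562106e+00  1.57694309e-03
  8.65710128e-01 -1.65695299e+00] [-0.0890998   0.13810694 -0.01075418]
turn [-7.52 -0.15 -0.16] shift cm [0.13 0.56 0.21]
turn [-2.52 -0.15 -0.15] shift cm [0.13 0.34 0.36]
turn [ 2.48 -0.16 -0.15] shift cm [0.13 0.12 0.5 ]
```

Rotating about the axis works well, with low force and the grip intact. I'll recompute the twist and continue.

```bash
cat >> h.py <<'E'
AX=BALL0+EX*40*np.cos(np.radians(20))-np.array([0,0,40*np.sin(np.radians(20))])
def axis_in_tool():
    s=r.sense(); M=R.from_euler('xyz',s["tcp_rot"]); q=M.inv().apply(AX-s["eef_pos"]); print("axis in tool",np.round(q,1)); f=np.radians(4)
    print("per +4deg: shift cm y %.3f z %.3f"%(q[2]*f/10,-q[1]*f/10))
E
python3 - <<'E'
from h import *
axis_in_tool(); print(AX)
E
```

```text
axis in tool [  1.3 -13.  -21.4]
per +4deg: shift cm y -0.149 z 0.091
[545.56372923  17.14722987 138.01919427]
```

```bash
python3 -m crank '[[4,0,0,0,-0.16,0.09,-1],[4,0,0,0,-0.16,0.09,-1],[4,0,0,0,-0.16,0.09,-1],[4,0,0,0,-0.16,0.09,-1],[4,0,0,0,-0.16,0.09,-1],[4,0,0,0,-0.16,0.09,-1],[4,0,0,0,-0.16,0.09,-1],[0,0,0,0,0,0,-1],[0,0,0,0,0,0,-1],[0,0,0,0,0,0,-1]]' 60
python3 - <<'E'
from h import *
import cv2
s=r.sense(); print(s["qpos"],s["wrist_torque"]); axis_in_tool()
im=cams.grab_frame("wrist"); cv2.imwrite("pics/w14.png",im)
E
```

```text
clock: 20.22
eef_pos: [519.0, 13.2, 132.9]
tcp_rot: [-1.133, 0.0, 1.677]
contact_force: [-0.4, 0.6, 0.3]
opening: 0.169
[ 0.04198348  0.53710471  1.60632969 -0.02783661  1.43551861 -1.62527055] [-0.00549965 -0.26767816  0.02616944]
axis in tool [  1.1 -16.  -22.1]
per +4deg: shift cm y -0.154 z 0.111
```

View pics/w14.png

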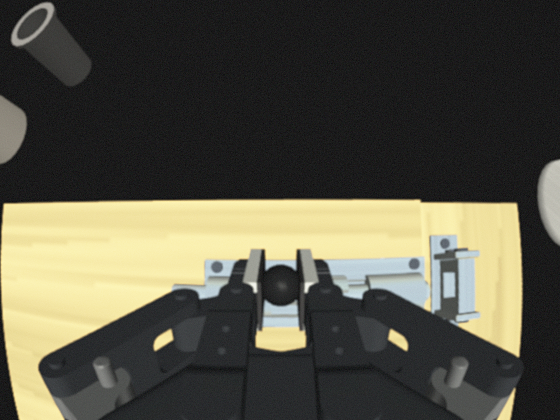

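```bash
python3 -m crank '[[4,0,0,0,-0.15,0.11,-1],[4,0,0,0,-0.15,0.11,-1],[4,0,0,0,-0.15,0.11,-1],[4,0,0,0,-0.15,0.11,-1],[2,0,0,0,-0.08,0.05,-1],[0,0,0,0,0,0,-1],[0,0,0,0,0,0,-1],[0,0,0,0,0,0,-1],[0,0,0,0,0,0,-1],[0,0,0,0,0,0,-1]]' 60
python3 - <<'E'
from h import *
import cv2
s=r.sense(); print(s["qpos"],s["wrist_torque"]); axis_in_tool()
M=R.from_euler('xyz',s["tcp_rot"]).as_matrix(); print("ball if y-46,z2:",s["eef_pos"]+M@[0,-46,2], ballat(92))
im=cams.grab_frame("wrist"); cv2.imwrite("pics/w15.png",im)
a=cams.grab_frame("side")
A=cv2.resize(a[140:240,200:330],None,fx=6,fy=6,interpolation=cv2.INTER_CUBIC)
cv2.imwrite("pics/s15.png",cv2.convertScaleAbs(A,alpha=1.2,beta=10))
E
```

```text
clock: 21.1
eef_pos: [518.3, 13.2, 143.6]
tcp_rot: [-0.839, -0.001, 1.676]
contact_force: [1.7, 0.7, -3.7]
opening: 0.171
[ 0.04886383  0.71244546  1.40597139 -0.03786299  1.75373302 -1.62045675] [ 0.08389491 -0.86865863  0.04632732]
axis in tool [  1.1 -14.2 -24.3]
per +4deg: shift cm y -0.169 z 0.099
ball if y-46,z2: [547.34471883  16.22771946 179.2086032 ] [546.95139081  17.29939799 177.99482735]
```

View pics/w15.png

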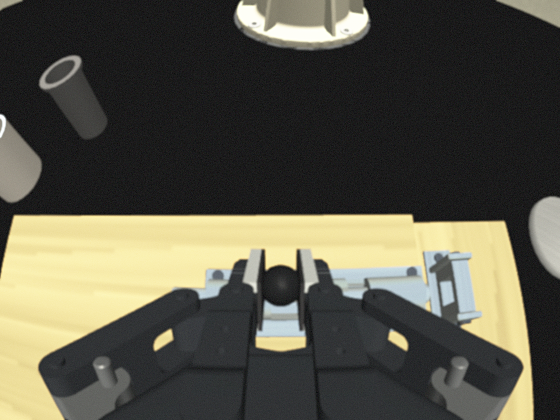

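View pics/s15.png

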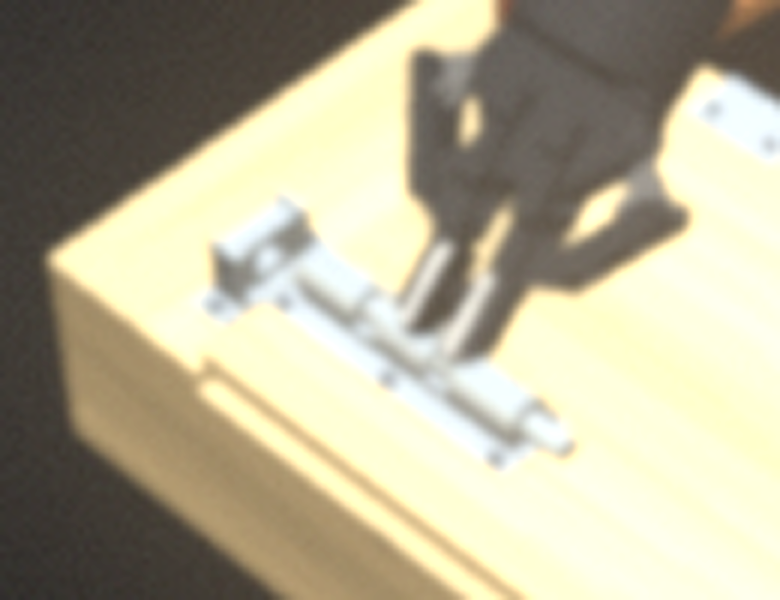

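The handle is at about 92°, upright, and still gripped. I'll slide toward the keeper, stopping short of 18 mm.

```bash
python3 -m crank '[[0,0,0,0.2,0.05,-0.05,-1],[0,0,0,0.2,0.05,-0.05,-1],[0,0,0,0.2,0,0,-1],[0,0,0,0.2,0,0,-1],[0,0,0,0.2,0,0,-1],[0,0,0,0,0,0,-1],[0,0,0,0,0,0,-1],[0,0,0,0,0,0,-1],[0,0,0,0,0,0,-1],[0,0,0,0,0,0,-1]]' 60
cat >> h.py <<'E'
EY=np.array([-EX[1],EX[0],0])
def st():
    s=r.sense(); M=R.from_euler('xyz',s["tcp_rot"]); p=s["eef_pos"]; b=p+M.apply([0,-46,2])-AX
    f=s["contact_force"]; print("t %.2f roll %.1f yaw %.2f | ball chest x %.1f y %.1f z %.1f | force x %.1f y %.1f z %.1f | open %.3f"%(s["clock"],np.degrees(s["tcp_rot"][0])+90,np.degrees(s["tcp_rot"][2]),b@EX,b@EY,b[2],f@EX,f@EY,f[2],s["opening"]))
E
python3 -c "
from h import *
st();st()"
```

```text
clock: 22.03
eef_pos: [517.2, 23.4, 142.9]
tcp_rot: [-0.84, 0.001, 1.677]
contact_force: [1.6, -1.3, -2.6]
opening: 0.17
t 22.03 roll 41.9 yaw 96.07 | ball chest x 1.7 y 9.2 z 40.5 | force x 1.5 y -1.5 z -2.6 | open 0.170
t 22.03 roll 41.9 yaw 96.07 | ball chest x 1.7 y 9.2 z 40.5 | force x 1.5 y -1.5 z -2.6 | open 0.170
```

```bash
python3 -m crank '[[0,0,0,0.2,0,0,-1],[0,0,0,0.2,0.05,-0.05,-1],[0,0,0,0.1,0.05,-0.05,-1],[0,0,0,0,0.05,-0.05,-1],[0,0,0,0,0.05,-0.05,-1],[0,0,0,0,0.05,-0.05,-1],[0,0,0,0,0,0,-1],[0,0,0,0,0,0,-1],[0,0,0,0,0,0,-1],[0,0,0,0,0,0,-1]]' 60
python3 -c "
from h import *
st()
import cv2
im=cams.grab_frame('wrist');cv2.imwrite('pics/w16.png',im)
a=cams.grab_frame('side')
A=cv2.resize(a[140:240,200:330],None,fx=6,fy=6,interpolation=cv2.INTER_CUBIC)
cv2.imwrite('pics/s16.png',A)
"
```

```text
clock: 22.87
eef_pos: [516.7, 28.7, 140.5]
tcp_rot: [-0.839, 0.001, 1.677]
contact_force: [1.5, -0.5, -0.2]
opening: 0.168
t 22.87 roll 41.9 yaw 96.07 | ball chest x 1.8 y 14.6 z 38.0 | force x 1.4 y -0.6 z -0.2 | open 0.168
```

View pics/w16.png

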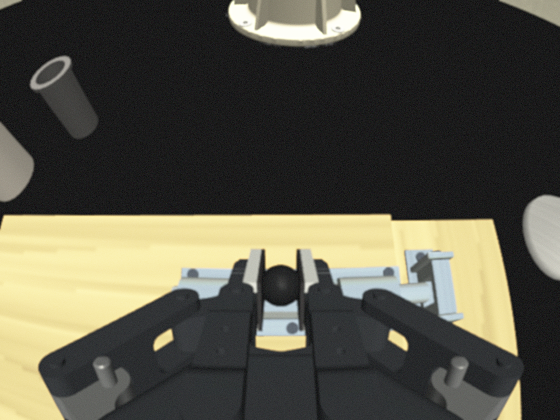

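View pics/s16.png

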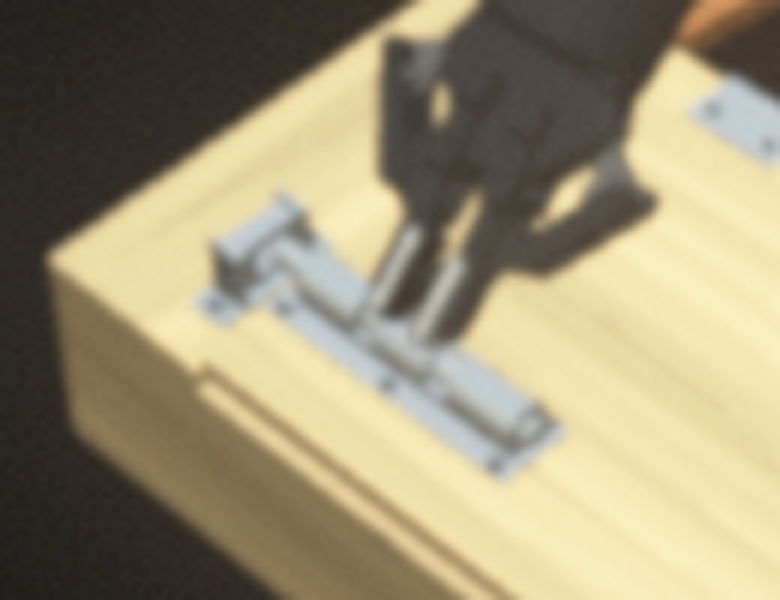

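The rod's nose is just short of the keeper, and the lid is at its free height with z force near 0. I'll bear down a little, then probe gently.

```bash
python3 -m crank '[[0,0,0,0,0.08,-0.07,-1],[0,0,0,0,0.08,-0.07,-1],[0,0,0,0,0.08,-0.07,-1],[0,0,0,0,0,0,-1],[0,0,0,0,0,0,-1],[0,0,0,0.12,0,0,-1],[0,0,0,0.12,0,0,-1],[0,0,0,0.12,0,0,-1],[0,0,0,0,0,0,-1],[0,0,0,0,0,0,-1]]' 60
python3 -c "
from h import *
st()"
```

```text
clock: 23.8
eef_pos: [516.2, 32.2, 138.3]
tcp_rot: [-0.839, 0.002, 1.677]
contact_force: [1.1, -2.0, 2.3]
opening: 0.17
t 23.80 roll 41.9 yaw 96.08 | ball chest x 1.7 y 18.1 z 35.8 | force x 0.9 y -2.1 z 2.3 | open 0.170
```

```bash
python3 -m crank '[[0,0,0,0.12,0,0,-1],[0,0,0,0.12,0,0,-1],[0,0,0,0.12,0,0,-1],[0,0,0,0,0,0,-1],[0,0,0,0,0,0,-1],[0,0,0,0,0,0,-1],[0,0,0,0,0,0,-1],[0,0,0,0,0,0,-1],[0,0,0,0,0,0,-1],[0,0,0,0,0,0,-1]]' 60
python3 -c "
from h import *
st()"
```

```text
clock: 24.63
eef_pos: [516.2, 31.9, 138.3]
tcp_rot: [-0.839, 0.008, 1.679]
contact_force: [1.6, -2.9, 2.1]
opening: 0.168
t 24.63 roll 41.9 yaw 96.18 | ball chest x 1.7 y 18.2 z 35.9 | force x 1.3 y -3.1 z 2.1 | open 0.168
```

It's blocked at 18.2 mm with about 3 N: the nose is on the keeper's face. I'll back off, bear down 1.5 mm and probe again.

```bash
python3 -m crank '[[0,0,0,-0.15,0,0,-1],[0,0,0,-0.1,0,0,-1],[0,0,0,0,0.06,-0.05,-1],[0,0,0,0,0.06,-0.05,-1],[0,0,0,0,0.03,-0.03,-1],[0,0,0,0.15,0,0,-1],[0,0,0,0.15,0,0,-1],[0,0,0,0.15,0,0,-1],[0,0,0,0.15,0,0,-1],[0,0,0,0,0,0,-1]]' 60
python3 -c "
from h import *
st()"
```

```text
clock: 25.47
eef_pos: [515.7, 35.6, 136.3]
tcp_rot: [-0.838, 0.008, 1.679]
contact_force: [1.5, -0.3, 3.3]
opening: 0.172
t 25.47 roll 42.0 yaw 96.18 | ball chest x 1.6 y 21.9 z 33.8 | force x 1.5 y -0.4 z 3.3 | open 0.172
```

It went past 18.2 to 21.9 mm with almost no force, so the nose has found the mouth. I'll bear down slightly more to centre it and keep sliding.

```bash
python3 -m crank '[[0,0,0,0,0.06,-0.05,-1],[0,0,0,0.1,0,0,-1],[0,0,0,0.15,0,0,-1],[0,0,0,0.15,0,0,-1],[0,0,0,0.15,0,0,-1],[0,0,0,0.15,0,0,-1],[0,0,0,0,0,0,-1],[0,0,0,0,0,0,-1],[0,0,0,0,0,0,-1],[0,0,0,0,0,0,-1]]' 60
python3 -c "
from h import *
st()"
```

```text
clock: 26.3
eef_pos: [514.8, 43.3, 136.2]
tcp_rot: [-0.838, 0.008, 1.679]
contact_force: [1.0, -2.9, 4.2]
opening: 0.171
t 26.30 roll 42.0 yaw 96.19 | ball chest x 1.5 y 29.6 z 33.7 | force x 0.6 y -3.0 z 4.2 | open 0.171
```

```bash
python3 -m crank '[[0,0,0,0,0.08,-0.07,-1],[0,0,0,0.15,0,0,-1],[0,0,0,0.2,0,0,-1],[0,0,0,0.2,0,0,-1],[0,0,0,0.15,0,0,-1],[0,0,0,0,0,0,-1],[0,0,0,0,0,0,-1],[0,0,0,0,0,0,-1],[0,0,0,0,0,0,-1],[0,0,0,0,0,0,-1]]' 60
python3 -c "
from h import *
st()
import cv2
a=cams.grab_frame('wrist');cv2.imwrite('pics/w17.png',a)
"
```

```text
clock: 27.13
eef_pos: [513.9, 50.8, 136.2]
tcp_rot: [-0.837, 0.007, 1.678]
contact_force: [0.2, -2.4, 5.8]
opening: 0.169
t 27.13 roll 42.0 yaw 96.13 | ball chest x 1.5 y 37.1 z 33.7 | force x -0.1 y -2.4 z 5.8 | open 0.169
```

View pics/w17.png

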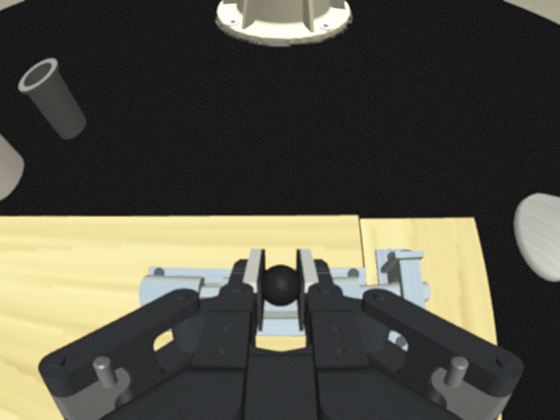

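The picture shows the rod coming out past the keeper plate at (425,292). It needs about 3 mm more to reach the second notch.

```bash
python3 -m crank '[[0,0,0,0.15,0,0,-1],[0,0,0,0.15,0,0,-1],[0,0,0,0,0,0,-1],[0,0,0,0,0,0,-1],[0,0,0,0,0,0,-1],[0,0,0,0,0,0,-1],[0,0,0,0,0,0,-1],[0,0,0,0,0,0,-1],[0,0,0,0,0,0,-1],[0,0,0,0,0,0,-1]]' 60
python3 -c "
from h import *
st(); axis_in_tool()"
```

```text
clock: 28.02
eef_pos: [513.6, 53.9, 136.2]
tcp_rot: [-0.837, 0.007, 1.678]
contact_force: [1.0, -2.1, 4.2]
opening: 0.171
t 28.02 roll 42.0 yaw 96.13 | ball chest x 1.5 y 40.2 z 33.7 | force x 0.7 y -2.2 z 4.2 | open 0.171
axis in tool [-39.9 -19.8 -19.7]
per +4deg: shift cm y -0.137 z 0.138
```

Bolt at about 40 mm. Now I'll turn the handle down with the same rotation, reversed.

```bash
python3 -m crank '[[-4,0,0,0,0.16,-0.12,-1],[-4,0,0,0,0.16,-0.12,-1],[-4,0,0,0,0.16,-0.12,-1],[-4,0,0,0,0.16,-0.12,-1],[-4,0,0,0,0.16,-0.12,-1],[-4,0,0,0,0.16,-0.12,-1],[0,0,0,0,0,0,-1],[0,0,0,0,0,0,-1],[0,0,0,0,0,0,-1],[0,0,0,0,0,0,-1]]' 60
python3 -c "
from h import *
st(); axis_in_tool(); print(r.sense()['wrist_torque'])"
```

```text
clock: 28.85
eef_pos: [513.3, 54.7, 124.3]
tcp_rot: [-1.269, 0.005, 1.677]
contact_force: [0.0, -3.2, 3.9]
opening: 0.171
t 28.85 roll 17.3 yaw 96.08 | ball chest x -16.2 y 41.0 z 30.8 | force x -0.3 y -3.2 z 3.9 | open 0.171
axis in tool [-40.8 -21.3 -22.8]
per +4deg: shift cm y -0.159 z 0.148
[-0.27723322  0.13820722  0.12839911]
```

```bash
python3 -m crank '[[-4,0,0,-0.1,0.17,-0.12,-1],[-4,0,0,0,0.17,-0.12,-1],[-4,0,0,0,0.17,-0.12,-1],[-4,0,0,0,0.17,-0.12,-1],[-4,0,0,0,0.17,-0.12,-1],[-4,0,0,0,0.17,-0.12,-1],[0,0,0,0,0,0,-1],[0,0,0,0,0,0,-1],[0,0,0,0,0,0,-1],[0,0,0,0,0,0,-1]]' 60
python3 -c "
from h import *
st(); axis_in_tool(); print(r.sense()['wrist_torque'])"
```

```text
clock: 29.68
eef_pos: [514.4, 55.3, 110.6]
tcp_rot: [-1.678, 0.002, 1.674]
contact_force: [-3.4, -1.6, 6.7]
opening: 0.171
t 29.68 roll -6.1 yaw 95.93 | ball chest x -33.7 y 41.5 z 18.1 | force x -3.6 y -1.2 z 6.7 | open 0.171
axis in tool [-41.2 -24.3 -29.8]
per +4deg: shift cm y -0.208 z 0.169
[-0.22996068  0.32825924 -0.08308897]
```

```bash
python3 -m crank '[[-4,0,0,-0.1,0.15,-0.08,-1],[-4,0,0,0,0.16,-0.09,-1],[-4,0,0,0,0.17,-0.1,-1],[-4,0,0,0,0.17,-0.1,-1],[-4,0,0,0,0.17,-0.1,-1],[0,0,0,0,0,0,-1],[0,0,0,0,0,0,-1],[0,0,0,0,0,0,-1],[0,0,0,0,0,0,-1],[0,0,0,0,0,0,-1]]' 60
python3 -c "
from h import *
st(); axis_in_tool(); print(r.sense()['wrist_torque'],r.sense()['qpos'])
import cv2
a=cams.grab_frame('wrist');cv2.imwrite('pics/w18.png',a)
"
```

```text
clock: 30.52
eef_pos: [523.1, 56.4, 102.0]
tcp_rot: [-2.03, -0.003, 1.67]
contact_force: [-7.0, -2.7, 10.0]
opening: 0.173
t 30.52 roll -26.3 yaw 95.66 | ball chest x -40.2 y 41.6 z 4.3 | force x -7.2 y -1.9 z 10.0 | open 0.173
axis in tool [-41.1 -24.2 -32.6]
per +4deg: shift cm y -0.227 z 0.169
[-0.23908082  0.31938107 -0.13095449] [ 1.04631332e-01  1.77428602e-01  2.28877347e+00 -9.62099895e-04
  2.16428332e-01 -1.56345900e+00]
```

View pics/w18.png

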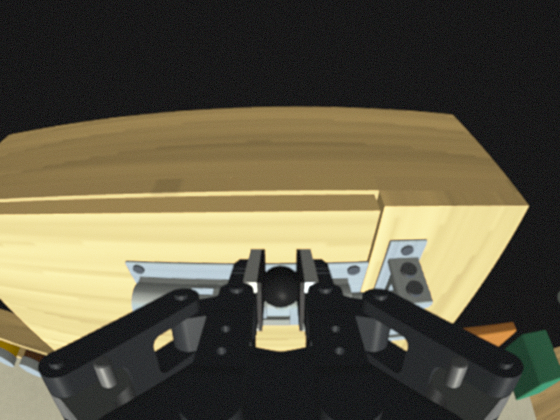

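The forces show the handle is down against its seat. I'll ease the push, open, and look.

```bash
python3 -m crank '[[0,0,0,0,-0.1,0.1,-1],[0,0,0,0,-0.05,0.05,-1],[0,0,0,0,0,0,-0.65],[0,0,0,0,0,0,-0.5],[0,0,0,0,0,0,-0.3],[0,0,0,0,0,0,-0.2],[0,0,0,0,0,0,-0.2],[0,0,0,0,0,0,-0.2],[0,0,0,0,0,0,-0.2],[0,0,0,0,0,0,-0.2]]' 40
python3 -c "
from h import *
st()
import cv2
s=r.sense();print(s['eef_pos'],s['tcp_rot'])
a=cams.grab_frame('wrist');cv2.imwrite('pics/w19.png',a)
"
```

```text
clock: 31.4
eef_pos: [523.5, 57.3, 100.1]
tcp_rot: [-2.021, -0.005, 1.667]
contact_force: [-0.3, -0.2, -0.4]
opening: 0.402
t 31.40 roll -25.8 yaw 95.53 | ball chest x -39.4 y 42.3 z 2.6 | force x -0.3 y -0.1 z -0.4 | open 0.402
[523.49754016  57.26243601 100.09654285] [-2.02114402 -0.00516611  1.667333  ]
```

View pics/w19.png

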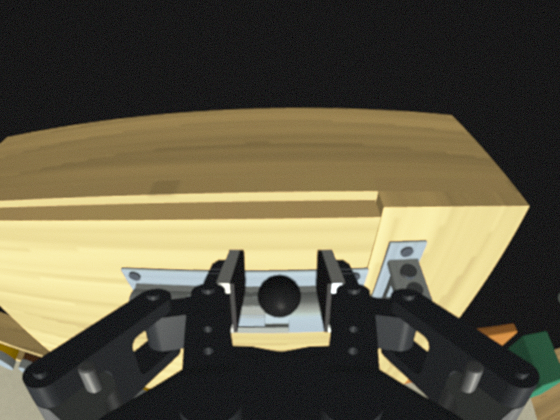

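Released. I'll retreat straight back along the tool and check.

```bash
python3 -m crank '[[0,0,0,0,-0.5,0,-0.2],[0,0,0,0,-1,0,-0.2],[0,0,0,0,-1.2,0,-0.2],[0,0,0,0,-1.2,0,-0.2],[0,0,0,0,-1.2,0,-0.2],[0,0,0,0,-1.2,0,-0.2],[0,0,0,0,-1.0,0,-0.2],[0,0,0,0,0,0,-0.2],[0,0,0,0,0,0,-0.2],[0,0,0,0,0,0,-0.2]]' 40
python3 -c "
from h import *
st()
import cv2
s=r.sense();print(s['eef_pos'].tolist(),s['tcp_rot'].tolist())
a=cams.grab_frame('wrist');cv2.imwrite('pics/w20.png',a)
a=cams.grab_frame('side');cv2.imwrite('pics/side20.png',a)
A=cv2.resize(a[140:240,200:330],None,fx=6,fy=6,interpolation=cv2.INTER_CUBIC)
cv2.imwrite('pics/s20.png',A)
"
```

```text
clock: 32.28
eef_pos: [488.8, 53.5, 170.3]
tcp_rot: [-2.021, -0.005, 1.667]
contact_force: [-0.4, -0.1, -0.4]
opening: 0.403
t 32.28 roll -25.8 yaw 95.52 | ball chest x -74.3 y 42.4 z 72.8 | force x -0.4 y -0.1 z -0.4 | open 0.403
[488.82863369689625, 53.507822547989925, 170.29365654290535] [-2.0211391397112166, -0.005236155668392195, 1.6671603431042965]
```

View pics/w20.png

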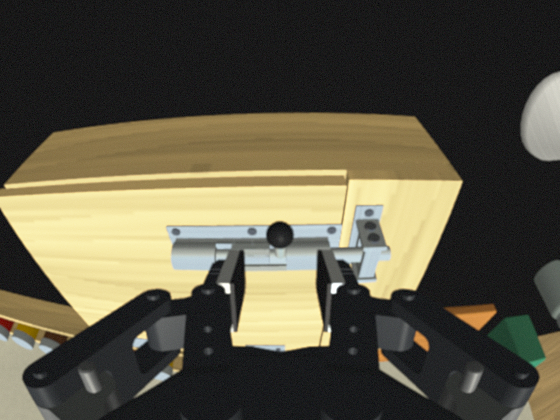

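View pics/s20.png

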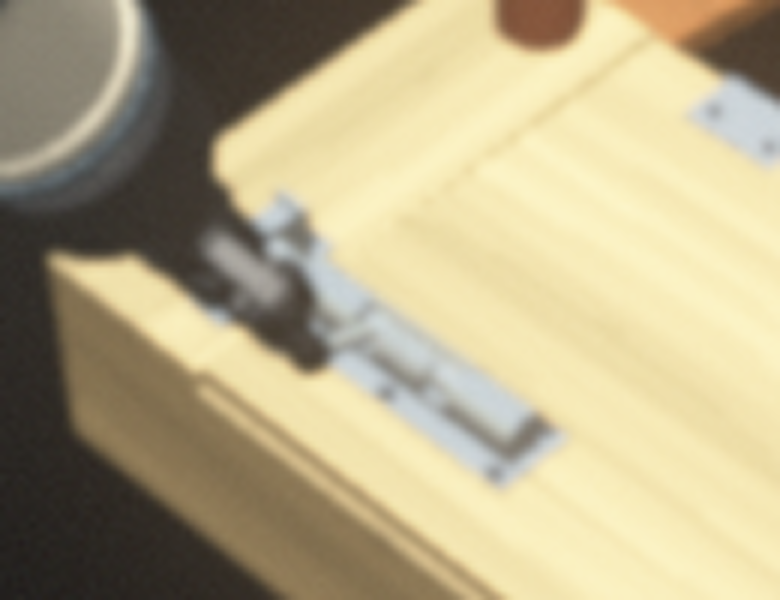

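```bash
python3 -m crank '[[3,0,0,-1,-1.5,1,-0.2],[3,0,0,-1.5,-2.5,1,-0.2],[3,0,0,-1.5,-2.5,1,-0.2],[3,0,0,-1.5,-2.5,1,-0.2],[3,0,0,-1.5,-2.5,0,-0.2],[3,0,0,-1.5,-2,0,-0.2],[3,0,0,0,0,0,-0.2],[3,0,0,0,0,0,-0.2],[0,0,0,0,0,0,-0.2],[0,0,0,0,0,0,-0.2]]' 40
python3 -c "
from h import *
import cv2
s=r.sense();print(s['eef_pos'].tolist(),s['tcp_rot'].tolist())
a=cams.grab_frame('wrist');cv2.imwrite('pics/w21.png',a)
a=cams.grab_frame('side');cv2.imwrite('pics/side21.png',a)
A=cv2.resize(a[165:240,215:315],None,fx=8,fy=8,interpolation=cv2.INTER_CUBIC)
cv2.imwrite('pics/s21.png',A)
"
```

```text
clock: 33.22
eef_pos: [413.5, -43.8, 282.4]
tcp_rot: [-1.57, -0.007, 1.669]
contact_force: [-0.5, 0.2, -0.0]
opening: 0.401
[413.54448561561503, -43.75429849041678, 282.3838199688745] [-1.5699841949818354, -0.007461267483423795, 1.668558520103229]
```

View pics/w21.png

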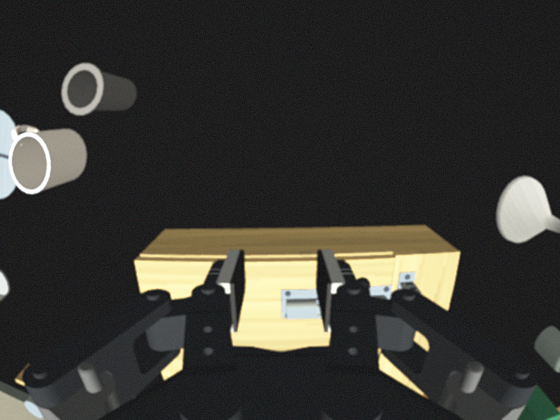

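View pics/s21.png

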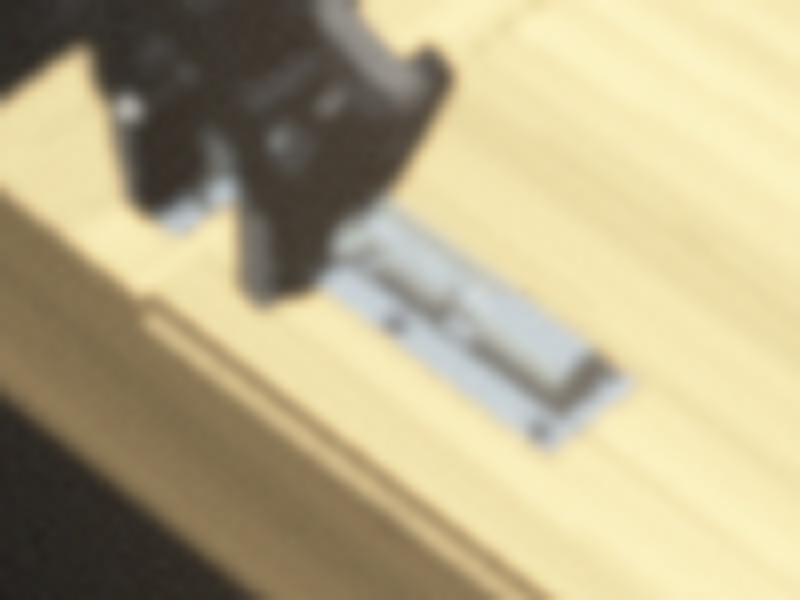

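```bash
python3 -m crank '[[0,0,0,0.15,0.2,-1.3,-0.6],[0,0,0,0.15,0.4,-1.7,-0.6],[0,0,0,0.15,0.4,-1.7,-0.6],[0,0,0,0.15,0.4,-1.7,-0.6],[0,0,0,0.15,0.4,-1.7,-0.6],[0,0,0,0.15,0.4,-1.7,-0.6],[0,0,0,0.15,0.4,-1.2,-0.6],[0,0,0,0,0,0,-0.6],[0,0,0,0,0,0,-0.6],[0,0,0,0,0,0,-0.6]]' 40
python3 -c "
from h import *
import cv2
s=r.sense();print(s['eef_pos'].tolist(),s['tcp_rot'].tolist())
a=cams.grab_frame('wrist');cv2.imwrite('pics/w22.png',a)
cv2.imwrite('pics/w22z.png',cv2.resize(a[120:300,230:490],None,fx=3,fy=3,interpolation=cv2.INTER_CUBIC))
a=cams.grab_frame('side');cv2.imwrite('pics/side22.png',a)
A=cv2.resize(a[165:240,215:315],None,fx=8,fy=8,interpolation=cv2.INTER_CUBIC)
cv2.imwrite('pics/s22.png',A)
"
```

```text
clock: 34.15
eef_pos: [525.5, -17.6, 250.5]
tcp_rot: [-1.574, -0.009, 1.671]
contact_force: [0.1, 0.5, 0.0]
opening: 0.2
[525.5483295340943, -17.572562000357244, 250.497723623385] [-1.5736581319694256, -0.009446174156068299, 1.6707004818785496]
```

View pics/w22z.png

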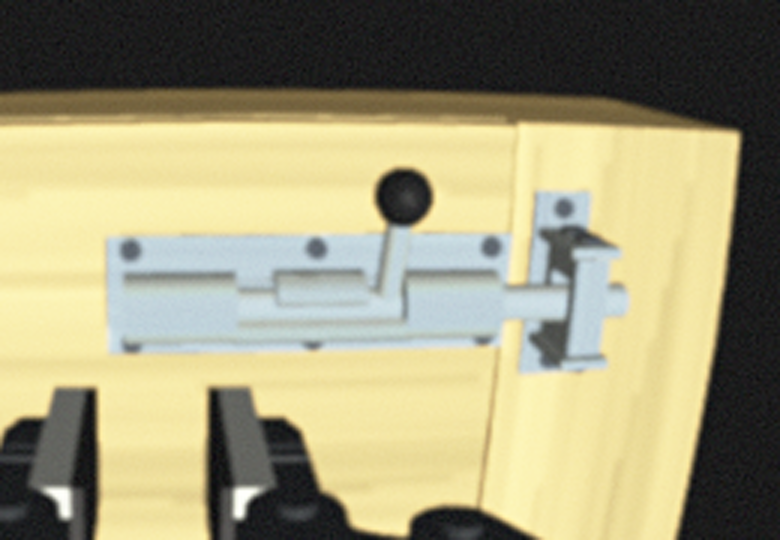

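View pics/s22.png

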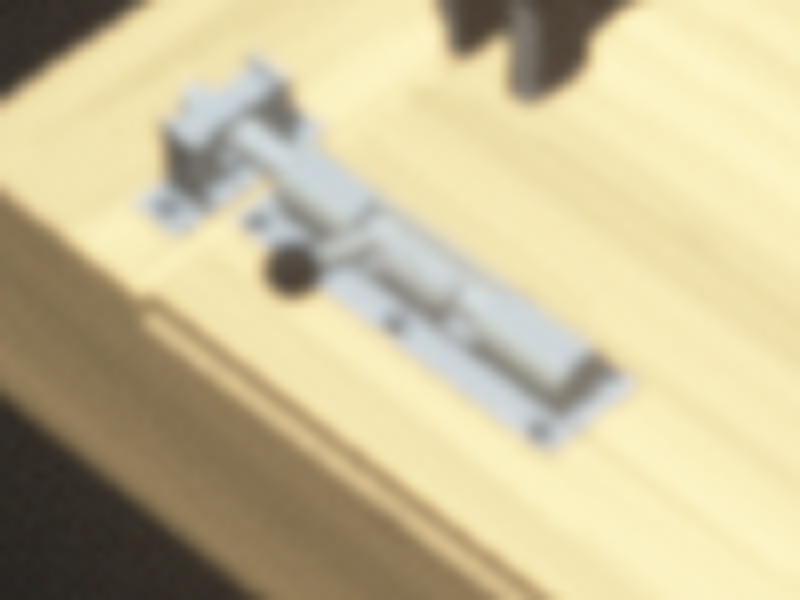

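The bolt is shot through the keeper and the knob hangs to the front. I'll triangulate it to check the handle's angle.

Run:
```python
from h import *
import cv2
np.set_printoptions(precision=1,suppress=True)
pose=(np.array([525.55,-17.57,250.5]),np.array([-1.57366,-.00945,1.6707]))
W=lambda x,y: ray("wrist",*up(x,y,3,230,120),pose)
k,e=tri(W(404,196),ray("side",*up(292,270,8,215,165))); print(k,e)
d=k-AX; print("chest rel axis0: x %.1f y %.1f z %.1f"%(d@EX,d@EY,d[2]))
# rod axis x via barrel centre at z~133
b0,b1=plane(W(180,302),145-0),plane(W(455,302),145)
for h in (4,5,6,7):
    zax=138.0-(10.5-h)
    print(h,zax,"sin->",np.degrees(np.arcsin((k[2]-zax)/40)),"cos->",np.degrees(np.arccos(min(1,-(d@EX)/40))))
# lid front edge height vs before, deck corner check
print("deck corner",plane(W(738,131),112))
# screw heads on lid plate in both views -> height
for w,s in (((130,249),(542,428)),((316,248),(397,323)),((491,247),(262,220))):
    print("screw",tri(W(*w),ray("side",*up(*s,8,215,165))))
p1=(np.array([547.55,17.34,140.19]),np.array([-1.570,-.00067,1.68125]))
W6=lambda x,y: ray("wrist",*up(x,y,2.3,160,150),p1)
for w,s in (((128,137),(542,420)),((578,137),(260,210))):
    print("screw before",tri(W6(*w),ray("side",*up(*s,8,215,165))))
```

```text
[502.6  54.7 145.8] [np.float64(0.3836885212513259), np.float64(0.3836885212512417)]
chest rel axis0: x -38.6 y 42.0 z 7.8
4 131.5 sin-> 20.927867363254183 cos-> 15.253351825020712
5 132.5 sin-> 19.401895307637254 cos-> 15.253351825020712
6 133.5 sin-> 17.89010863363887 cos-> 15.253351825020712
7 134.5 sin-> 16.391093659401374 cos-> 15.253351825020712
deck corner [468.4 190.5 112. ]
screw (array([532.8, -22.9, 121.5]), [np.float64(0.7129558155443094), np.float64(0.712955815544217)])
screw (array([526.5,  36. , 120.7]), [np.float64(0.38675152475209196), np.float64(0.3867515247522326)])
screw (array([520.1,  94.1, 121.8]), [np.float64(0.8281439122737101), np.float64(0.8281439122736924)])
screw before (array([533.7, -22.8, 124.8]), [np.float64(0.0031289593549271018), np.float64(0.0031289593548816364)])
screw before (array([520.8,  95.1, 125.1]), [np.float64(0.5209702621900987), np.float64(0.5209702621901072)])
```

The knob (502.6,54.7,145.8) fits a seated handle: about 16–21° above level against 20°. It dropped 5.9 mm in all, and the lid has come down 3.6 mm. I'll take a last look at the whole scene.

```bash
python3 -m crank '[[0,0,0,0,-1.5,0,-0.6],[0,0,0,0,-2,0,-0.6],[0,0,0,0,-1.5,0,-0.6],[0,0,0,0,0,0,-0.6],[0,0,0,0,0,0,-0.6],[0,0,0,0,0,0,-0.6],[0,0,0,0,0,0,-0.6],[0,0,0,0,0,0,-0.6],[0,0,0,0,0,0,-0.6],[0,0,0,0,0,0,-0.6]]'
python3 -c "
from h import *
import cv2
a=cams.grab_frame('scene');b=cams.grab_frame('side')
cv2.imwrite('pics/fin.png',cv2.resize(__import__('numpy').hstack([a[100:330,140:470],b[70:420,200:420][:230]]),None,fx=1.4,fy=1.4,interpolation=cv2.INTER_CUBIC))
cv2.imwrite('pics/finz.png',cv2.resize(b[165:240,215:315],None,fx=8,fy=8,interpolation=cv2.INTER_CUBIC))
st()"
```

```text
clock: 35.08
eef_pos: [519.9, -19.2, 300.5]
tcp_rot: [-1.571, -0.01, 1.669]
contact_force: [-0.3, -0.6, -0.1]
opening: 0.199
t 35.18 roll -0.0 yaw 95.61 | ball chest x -31.4 y -33.7 z 208.5 | force x -0.7 y -0.0 z 0.2 | open 0.200
```

View pics/fin.png

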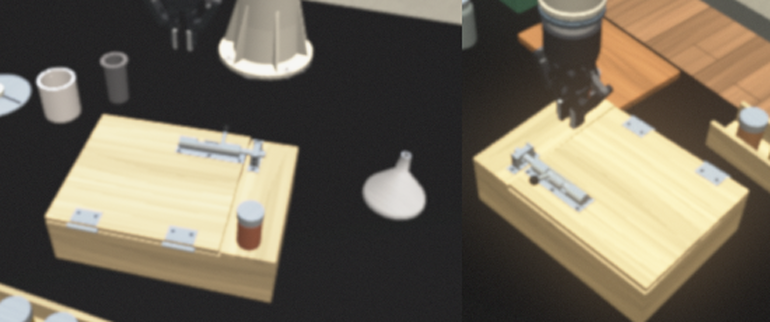

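View pics/finz.png

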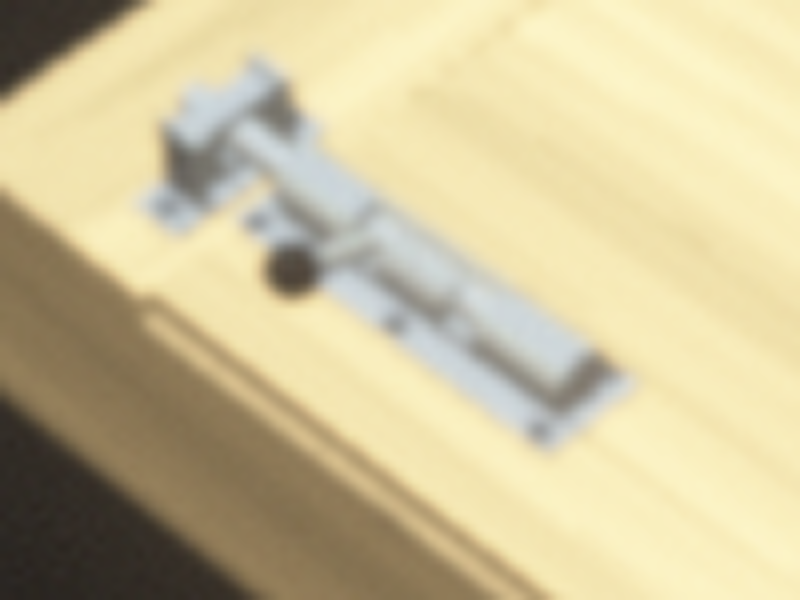

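The rod runs through the keeper and the knob has stayed where it was. The mug, pusher, funnel and jar are standing, and the robot is clear. Handing in.

```bash
python3 -c "
from rig import order
print(order.sign_off())"
```

```text
the job is handed in; nothing more can be done
None
```

The lid is bolted: the bolt runs right through the keeper and the handle is down in the second notch. I handed the job in at about 35 s.

**How it went:**
- **Finding the mouth:** I swung the handle upright and slid the bolt up to the keeper. The first probe met the keeper's face at about 18 mm of travel with roughly 3 N. I backed off, bore down about 2 mm more, and it went in.
- **Shooting and seating:** I slid it to about 40 mm at 2–3 N, then turned the handle down. The highest force I read was about 12 N, as the handle came down.

**Last checks:**
- **Bolt:** the pictures show the rod sticking out beyond the keeper plate, with the lid about 3.6 mm lower than at the start.
- **Handle:** the knob measures at 16–21° above level, against 20° when seated. It dropped 5.9 mm, about 1–2 mm more than the lid alone would explain, which is within measuring error.
- **Surroundings:** the pusher, mug, funnel and jar stand as they were, and the robot touches nothing.

**What did not go to plan:**
- **Fingertip position:** the fingertips sit about 40 mm farther back than `r.nose_length` implies, so my first grasp closed on nothing.
- **Slipped lifts:** the next two grasps slipped off partway up (the second after I tried to pull it on by the stem), and the handle dropped back to its first notch each time. Turning the tool together with the handle fixed this.
- **Force limits:** forces were only read at the end of each move, so I can't rule out brief higher peaks when it slipped.

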